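Load the heel-building drawer

TASK

On the cobbler's bench, pull the green drawer all the way out to its stop by its brass handle. On the wooden heel block that stands between steel pins in the drawer, lay the white spacer and then the black top piece, each lowered (not dropped) between the pins with its round nose towards the back of the drawer, flat and square on the heel block's outline. Leave the drawer fully out with the stack in it, and do not disturb the tin, jar, hammer or screwdriver.

Things in the scene. Friction and masses are not known exactly. Their poses are not given: they have to be found in the camera images.
- drawer (a joint): how far the drawer is out of the green cabinet, m: 0 shut, 0.13 at its stop (fully out). It starts up to 25 mm ajar, slides with about 2 N of friction plus light damping and stays where it is left.
- unit: low green cabinet fixed to the bench, 220 mm deep (x, incl. the drawer front) x 200 mm wide x 95 mm high; origin at the centre of its underside; its drawer comes out along the cabinet's own -x, towards the robot. The shut drawer's front face (196 mm wide, its top edge 89 mm above the bench) is at x = -110 mm. With the drawer at its stop the cabinet begins 60 mm behind pocket.
- pull (a point): brass bar handle on the drawer front: level bar of 12 mm diameter and 110 mm length along the drawer's y; this point is the bar's centre, 63 mm above the bench and 45 mm in front of the drawer front's face (39 mm of free gap behind the bar); x points into the cabinet. Two 9 mm stand-offs join it to the front at y = +-47 mm. It moves with the drawer.
- pocket (a point): centre of the top face of the light-wood heel block fixed in the drawer, 43 mm above the bench, 130 mm behind the handle bar; x to the back of the drawer, z up. Block outline and origin as on the two parts, nose to +x. Hidden under the cabinet top while the drawer is shut. Drawer inside: 162 mm wide, side walls 12 mm above this point; the front rises 46 mm above it, its inner face 64 mm before it.
- pocket_nose (a point): tip of the heel block's round nose, on its top face, 31 mm from pocket along x. Six fixed 10 mm steel pins ring the block, 1.5 mm clear of its outline, at (from pocket, mm) x -31.5 y +-12, x -20 y +-29.5, x 29 y +-21: straight to 18 mm above its top face, tapered to tips at 27 mm. The sides from x = -15 to +23 mm are free for fingers.
- spacer: white plastic heel spacer, 12 mm thick, 25 to 50 g, D-shaped, 56 mm long (x), 46 mm wide (y): straight sides from the square end (x = -25 mm) to x = +8 mm, then a half-round nose of radius 23 mm to x = +31 mm. Origin on its underside, mid-width, 25 mm from the square end; x points to the nose, z up. Starts flat on the bench.
- spacer_nose (a point): tip of the white spacer's round nose, on its underside, 31 mm from its origin.
- top_piece: black hard-plastic top piece, 10 mm thick, 20 to 42 g, D-shaped, 56 mm long (x), 46 mm wide (y): straight sides from the square end (x = -25 mm) to x = +8 mm, then a half-round nose of radius 23 mm to x = +31 mm. Origin on its underside, mid-width, 25 mm from the square end; x points to the nose, z up. Starts flat on the bench.
- top_nose (a point): tip of the black top piece's round nose, on its underside, 31 mm from its origin.
- tin: bystander: green tea tin with red lid, 79 x 59 x 103 mm high, standing; origin at the centre of its underside.
- glue_jar: bystander: white jar with blue lid, 72 mm diameter, 75 mm high, standing; origin at the centre of its underside.
- hammer: bystander: hammer 240 mm long lying along its x.
- screwdriver: bystander: red-handled screwdriver 170 mm long lying along its x.
Mind the look-alikes: they are no part of the job. Of the things shaped like the top_piece, the black one is meant.

How it is judged:
By the outcome, as a careful person would: the job done as asked, in the order asked, and still so for the second after the job is handed in, with the robot touching nothing.
It also fails if it takes over 67 s, if anything falls off the work surface, if the arm or the gripper's body presses on something with over 40 N, if the wrist force passes 120 N, or if a joint passes its speed limit or range.

ROBOT

A 6-joint arm with a two-finger parallel gripper is mounted at the origin on the work surface. World frame = base frame: x ahead of the robot, y to its left, z up, the work surface at z = 0. Lengths are in m, angles in rad, forces in N, time in s.
With the tool pointing down it reaches from about 0.425 to 1.125 m from the base axis. Payload 14.9 kg.
Tool frame: the origin (TCP) lies between the finger pads; the fingertips stand 8 mm ahead of it and the grasp point (between the pads) lies 11 mm behind it (robot.nose_length is the distance from the TCP to the fingertips, in m); z points along the fingers, y is the line along which they close (so a half turn about z gives the same grasp; the last joint's range is limited). The gripper opens to 91 mm and grips with 3 to 60 N. Pads are 32 mm wide; open, the fingers measure 118 mm over their backs; the gripper's body (76 mm by 178 mm) begins 60 mm behind the grasp point.
Start: joints at [1.078, 0.379, 1.734, -0, 1.028, -0.033], TCP at [0.311, 0.627, 0.222] pointing down, gripper open.
Joint ranges: [-2.77, 2.77], [-0.74, 2.19], [0, 2.66], [-1.06, 4.2], [0.31, 2.87], [-3.08, 3.08]. Speed limits (rad/s): [1.89, 1.89, 2.39, 3.14, 3.14, 3.14].

INTERFACE

Orientations are given as a rotation vector (axis times angle).
In Python, from cell import robot gives the robot as it stands.
- The arm moves only by the tool jog_arm, never from a script. Its argument "increments" is a list of rows, each an object of numbers: "tx", "ty", "tz": the shift along the tool's x, y, z in mm; "ax", "ay", "az": the turn, a rotation vector about the tool's x, y, z in rad; "grip": the closure, from -1 (fully open) to 1 (shut). A call has 1 to 10 rows; each row shifts and turns the commanded pose from where the row before left it, along the tool's axes as they then stand; what a row does not reach is not made up. A row lasts 1/12 s, in which the tool goes at most 41.7 mm and 7.16 degrees, less where a joint would pass 70% of its speed; a pose out of reach is approached as far as the arm can. A call is refused whole if a number of a shift passes 41.7 or a number of a turn 0.125, either way. A call with a gripper value outside its range is refused whole. The fingers move at their own pace and stop on an object; "squeeze" is the grip in N (left out, the last holds). Time passes only in rows, so rows that do not move let the fingers close. It gives the time, the measured TCP pose, the force, the opening and the grip force at its end, in the units of the state.
- robot.observe(): the state, without advancing time (a new reading comes with each control period).
- robot.capture(name): name is "scene" or "top"; returns the picture (384x512x3 uint8, red, green, blue); there is no depth.
- robot.calibration(name): a dict with "fx", "fy", "cx", "cy" (pixels), "rvec" (rotation vector, rad) and "tvec" (3), from world to camera coordinates, as OpenCV has them. Camera axes: x right, y down, z forward; pixel columns grow to the right and rows downward; lengths in m; the calibration is good to about 2 mm. A picture is of the moment at which its call begins. calibration takes no time and is no camera call.
- robot.close_job(): hands the job in; it is judged then, once.
The state is a dict: "t": time; "qpos": joint angles; "dq": joint speeds; "joint_efforts": joint torques, N m; "tool_pos": TCP position; "tcp_rot": TCP orientation; "contact_force": force on the tool from outside, world axes, zero at the start; "moment": the same for the moment, N m; "width": opening from 0.0 (shut) to 1.0 (fully open); "grasp_force": force on a finger pad.
Only numpy, scipy, OpenCV 4.12 (cv2) and the standard library are available. Lean on these libraries where they do the work, as an engineer would, in place of code of your own. Each camera call takes 0.05 s, during which the arm holds its last target. There are 200 camera calls.

## Working session

There is one attempt and no reset: what is moved stays moved. The work goes in short steps, Python scripts to look and compute and a tool call to move; the robot and the scene stay as the last step left them, time stands still between calls to the robot, and variables do not carry over. Pictures are saved under pics/ and viewed, at most 10 in all, crops included, and the job is handed in when it is done.

Besides the shell and the picture viewer there is one more tool, called after ">>>" in YAML: its name, and indented under it one key for each argument. jog_arm: Moves the arm, as the interface text tells. Its arguments: {"type":"object","properties":{"increments":{"type":"array","items":{"type":"object","properties":{"tx":{"type":"number"},"ty":{"type":"number"},"tz":{"type":"number"},"ax":{"type":"number"},"ay":{"type":"number"},"az":{"type":"number"},"grip":{"type":"number"}}}},"squeeze":{"type":"number"}},"required":["increments"]}

```bash
mkdir -p pics; cat > h.py <<'E'
import numpy as np, cv2
from cell import robot
from scipy.spatial.transform import Rotation as R
def cap(n,f=None):
    im=robot.capture(n)
    if f: cv2.imwrite('pics/'+f+'.png',im[:,:,::-1])
    return im
def cam(n):
    c=robot.calibration(n); K=np.array([[c['fx'],0,c['cx']],[0,c['fy'],c['cy']],[0,0,1.]])
    return K,cv2.Rodrigues(np.array(c['rvec'],float))[0],np.array(c['tvec'],float)
def ray(n,uv):
    K,Rm,t=cam(n); uv=np.atleast_2d(np.array(uv,float))
    d=(Rm.T@np.linalg.inv(K)@np.c_[uv,np.ones(len(uv))].T).T
    return -Rm.T@t,d
def onz(n,uv,z):
    o,d=ray(n,uv); return o+d*((z-o[2])/d[:,2])[:,None]
def proj(n,P):
    K,Rm,t=cam(n); p=(K@(Rm@np.atleast_2d(P).T+t[:,None])).T; return p[:,:2]/p[:,2:]
def tri(a,ua,b,ub):
    o1,d1=ray(a,ua);o2,d2=ray(b,ub);d1=d1[0];d2=d2[0]
    s=np.linalg.lstsq(np.c_[d1,-d2],o2-o1,rcond=None)[0]
    p,q=o1+s[0]*d1,o2+s[1]*d2; return (p+q)/2,np.linalg.norm(p-q)
E
python3 - <<'E'
from h import *
a=cap('scene','s0');b=cap('top','t0')
for n in('scene','top'):
    K,Rm,t=cam(n);print(n,K[0,0],K[0,2],K[1,2],-Rm.T@t,Rm.T[:,2])
print(robot.observe())
E
```

```text
scene 491.40390665466396 245.0085647606531 196.9159005192496 [ 2.16988006 -0.25650378  1.23067903] [-0.81064171  0.11921741 -0.57327762]
top 349.7680391244646 251.6841470168468 188.56116097876995 [0.38358371 0.00215906 1.13786608] [ 0.16553138 -0.01398841 -0.98610531]
{'t': 0.1, 'qpos': array([ 1.07771368e+00,  3.79314616e-01,  1.73470656e+00,  1.98406809e-05,
        1.02849057e+00, -3.33128368e-02]), 'dq': array([-0.00029406, -0.00279498, -0.00278454, -0.00116634,  0.00212349,
        0.00054118]), 'joint_efforts': array([-1.02539663e-03, -7.65038610e+01, -4.35291409e+01,  6.51584007e-02,
        3.97979782e-02,  1.59725494e-05]), 'tool_pos': array([0.31047104, 0.62701075, 0.2213907 ]), 'tcp_rot': array([-7.15817826e-01, -3.05869284e+00,  1.38693654e-03]), 'contact_force': array([ 0.03134691,  0.43656973, -0.60515043]), 'moment': array([-0.00550646, -0.04703897, -0.00772142]), 'grasp_force': 0.0, 'width': 1.0029299149694482}
```

```bash
cd pics; ls
```

```text
s0.png
t0.png
```

View pics/s0.png

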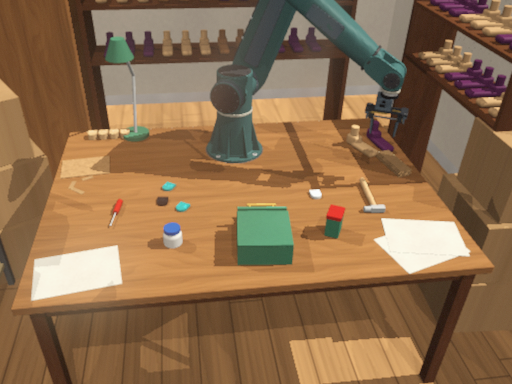

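View pics/t0.png

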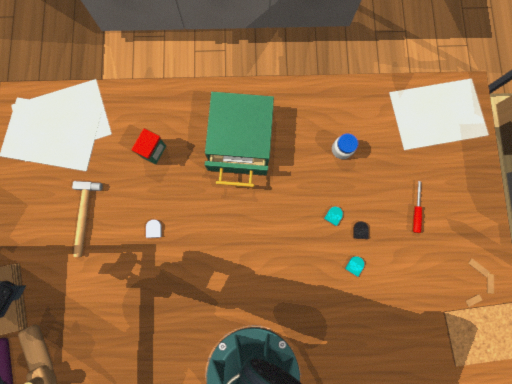

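The scene view shows the cabinet at about (265,235), the white spacer at (315,194), the black piece at (162,201), and cyan look-alikes at (168,186) and (182,206). In the top view, the spacer is at (153,229), the black piece at (361,231) and the brass bar at (236,183).

```bash
cat > m.py <<'E'
from h import *
def mask(im,kind,box):
    u0,u1,v0,v1=box; c=im.astype(int); r,g,b=c[...,0],c[...,1],c[...,2]
    m={'white':(c.min(2)>150)&(c.max(2)-c.min(2)<50),'black':(c.max(2)<75),
       'brass':(r>150)&(g>110)&(b<90)&(r-b>95)}[kind]
    o=np.zeros(m.shape,np.uint8); o[v0:v1,u0:u1]=m[v0:v1,u0:u1]*255; return o
def big(m):
    cs,_=cv2.findContours(m,cv2.RETR_EXTERNAL,cv2.CHAIN_APPROX_NONE); return max(cs,key=cv2.contourArea)
E
python3 - <<'E'
from m import *
a=cv2.imread('pics/s0.png')[:,:,::-1];b=cv2.imread('pics/t0.png')[:,:,::-1]
B={'white':((300,332,182,206),(140,168,212,245)),'black':((152,174,192,210),(348,376,216,246)),'brass':((240,285,198,212),(205,270,164,192))}
tiles=[]
for k,(bs,bt) in B.items():
    row=[]
    for im,bx,n in((a,bs,'scene'),(b,bt,'top')):
        m=mask(im,k,bx); M=cv2.moments(m,True); print(k,n,M['m00'],M['m10']/M['m00'],M['m01']/M['m00'])
        c=cv2.resize(np.ascontiguousarray(im[bx[2]:bx[3],bx[0]:bx[1]]),(260,190),interpolation=0)
        row+=[c, cv2.cvtColor(cv2.resize(m[bx[2]:bx[3],bx[0]:bx[1]],(130,190),interpolation=0),cv2.COLOR_GRAY2RGB)]
    tiles.append(np.hstack(row))
cv2.imwrite('pics/crops.png',np.vstack(tiles)[:,:,::-1])
E
```

```text
white scene 93.0 315.4516129032258 192.9247311827957
white top 243.0 152.83539094650206 228.73251028806584Traceback (most recent call last):
  File "<stdin>", line 8, in <module>
ZeroDivisionError: float division by zero
```

```bash
sed -i "s/(c.max(2)<75)/(c.max(2)<90)/" m.py
python3 - <<'E'
from m import *
a=cv2.imread('pics/s0.png')[:,:,::-1];b=cv2.imread('pics/t0.png')[:,:,::-1]
print(a[201,155:172].tolist(), b[230,350:372].tolist())
B={'white':((300,332,182,206),(140,168,212,245)),'black':((152,174,192,210),(348,376,216,246)),'brass':((240,285,198,212),(205,270,164,192))}
tiles=[];C={}
for k,(bs,bt) in B.items():
    row=[]
    for im,bx,n in((a,bs,'scene'),(b,bt,'top')):
        m=mask(im,k,bx); M=cv2.moments(m,True)
        if M['m00']>0:
            C[k,n]=(M['m10']/M['m00'],M['m01']/M['m00']); print(k,n,M['m00'],C[k,n])
        c=cv2.resize(np.ascontiguousarray(im[bx[2]:bx[3],bx[0]:bx[1]]),(260,190),interpolation=0)
        row+=[c, cv2.cvtColor(cv2.resize(m[bx[2]:bx[3],bx[0]:bx[1]],(130,190),interpolation=0),cv2.COLOR_GRAY2RGB)]
    tiles.append(np.hstack(row))
    if k!='brass' and m.any():
        q=big(m).reshape(-1,2); P=onz('top',q,.011 if k=='white' else .009)[:,:2]*1000
        r=cv2.minAreaRect(P.astype(np.float32)); print(k,'rect',r, cv2.boxPoints(r).round(1).tolist(),'cen',onz('top',C[k,'top'],.01)*1000)
    if (k,'scene') in C and (k,'top') in C: print(k,'tri',tri('scene',C[k,'scene'],'top',C[k,'top']))
cv2.imwrite('pics/crops.png',np.vstack(tiles)[:,:,::-1])
E
```

```text
[[176, 123, 72], [128, 89, 58], [101, 77, 60], [95, 71, 60], [93, 71, 57], [94, 70, 57], [93, 70, 57], [94, 72, 60], [93, 70, 60], [93, 70, 59], [93, 71, 59], [92, 71, 60], [106, 76, 57], [156, 108, 66], [181, 126, 76], [189, 133, 81], [196, 138, 81]] [[169, 108, 53], [161, 101, 51], [154, 97, 47], [102, 70, 42], [55, 48, 43], [50, 48, 48], [51, 49, 48], [52, 51, 51], [50, 48, 49], [47, 45, 47], [47, 45, 44], [46, 43, 45], [45, 45, 44], [53, 53, 52], [52, 49, 50], [58, 54, 55], [53, 52, 56], [53, 50, 49], [81, 58, 43], [122, 79, 46], [174, 110, 55], [187, 118, 57]]
white scene 93.0 (315.4516129032258, 192.9247311827957)
white top 243.0 (152.83539094650206, 228.73251028806584)
white rect ((451.682861328125, 304.98028564453125), (54.28653335571289, 44.65549850463867), 1.3386973142623901) [[424.0, 326.70001220703125], [425.1000061035156, 282.0], [479.29998779296875, 283.29998779296875], [478.29998779296875, 327.8999938964844]] cen [[450.51312345 305.78852501  10.        ]]
white tri (array([0.45069323, 0.30725114, 0.01101832]), np.float64(0.0033813630629245727))
black scene 13.0 (162.76923076923077, 203.76923076923077)
black top 231.0 (360.90909090909093, 230.5194805194805)
black rect ((428.9656677246094, -362.0552062988281), (45.210697174072266, 52.378578186035156), 85.69290161132812) [[401.20001220703125, -382.6000061035156], [453.3999938964844, -386.6000061035156], [456.79998779296875, -341.5], [404.5, -337.5]] cen [[ 427.41359177 -361.28294143   10.        ]]
black tri (array([ 0.42875807, -0.3613174 , -0.00603605]), np.float64(0.009894607334553095))
brass scene 284.0 (262.77464788732397, 201.19366197183098)
brass top 470.0 (228.95531914893618, 183.94042553191488)
brass tri (array([0.57731705, 0.0537301 , 0.07740059]), np.float64(0.006004828331837705))
```

View pics/crops.png

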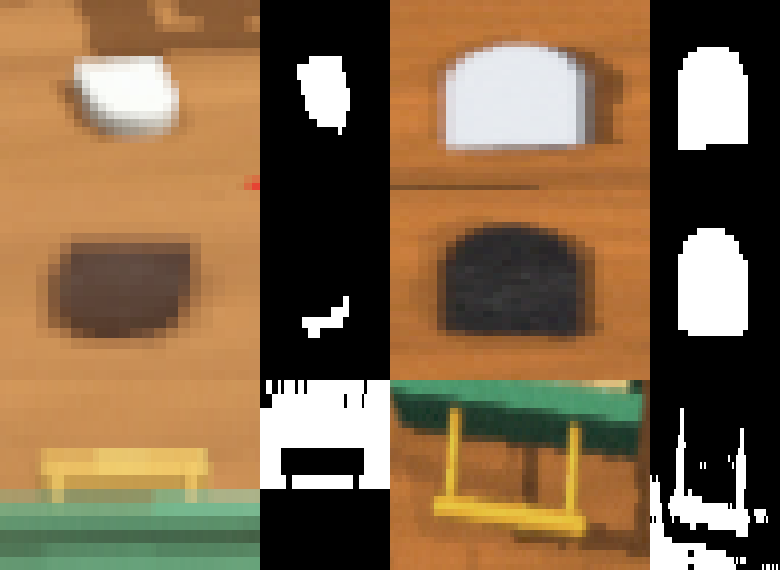

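The crops show both D pieces with their noses towards +x and only small yaws. The brass bar runs in top pixels from about (216,182) to (254,187). Next I measure the bar ends, the yaw of the cabinet and the height of the black piece.

```bash
python3 - <<'E'
from m import *
a=cv2.imread('pics/s0.png')[:,:,::-1].astype(int);b=cv2.imread('pics/t0.png')[:,:,::-1].astype(int)
def bm(im,box):
    u0,u1,v0,v1=box; o=np.zeros(im.shape[:2],np.uint8); c=im[v0:v1,u0:u1]
    o[v0:v1,u0:u1]=((c[...,1]/np.maximum(c[...,0],1)>.735)&(c[...,2]<.5*c[...,0])&(c[...,0]>100))*255; return o
E={}
for n,im,bx in(('scene',a,(242,282,198,209)),('top',b,(212,260,178,190))):
    m=bm(im,bx); q=np.argwhere(m)[:,::-1]; 
    # centre row of each column
    cols=[(u,q[q[:,0]==u][:,1]) for u in np.unique(q[:,0])]
    cen=np.array([(u,v.mean()) for u,v in cols]); L,Rr=cen[:,0].min(),cen[:,0].max()
    p=np.polyfit(cen[3:-3,0],cen[3:-3,1],1) if n=='top' else np.polyfit(cen[:,0],[v.min()+1 for _,v in cols],1)
    E[n]=[(L-.5,np.polyval(p,L)),(Rr+.5,np.polyval(p,Rr))]; print(n,E[n],[len(v) for _,v in cols])
s=E['scene'];t=E['top']
print(tri('scene',s[0],'top',t[1]),tri('scene',s[1],'top',t[0]))
P=onz('top',t,.063);d=P[0]-P[1];print('bar',P*1000,P.mean(0)*1000,'yaw deg',np.degrees(np.arctan2(-d[0],d[1])))
# cabinet top face rect
g=((b[...,1]>90)&(b[...,0]<.6*b[...,1])&(b[...,1]>b[...,2]*1.1)).astype(np.uint8)*255; g[:85]=0;g[160:]=0;g[:,:195]=0;g[:,290:]=0
q=big(g).reshape(-1,2);P=onz('top',q,.095)[:,:2]*1000;r=cv2.minAreaRect(P.astype(np.float32));print('cab',r,cv2.boxPoints(r).tolist())
c=a[192:210,152:174].max(2)<125; q=np.argwhere(c)[:,::-1].mean(0)+[152,192];print('black',tri('scene',q,'top',(360.9,230.5)))
E
```

```text
scene [(np.float64(245.5), np.float64(204.06451612903234)), (np.float64(276.5), np.float64(204.0645161290323))] [1, 3, 3, 3, 3, 3, 3, 3, 3, 3, 3, 3, 3, 3, 3, 3, 3, 3, 3, 3, 3, 3, 3, 3, 3, 3, 3, 3, 3, 3, 2]
top [(np.float64(215.5), np.float64(181.5262096774193)), (np.float64(253.5), np.float64(184.2862903225806))] [3, 3, 3, 6, 6, 4, 3, 3, 2, 3, 2, 2, 3, 3, 3, 3, 3, 3, 3, 3, 2, 4, 4, 4, 3, 3, 2, 3, 3, 3, 2, 2, 3, 8, 8, 6, 3, 1]
(array([ 0.57640906, -0.01931454,  0.06828779]), np.float64(0.0006100614236739605)) (array([0.5889003 , 0.10221999, 0.06685889]), np.float64(0.006536309300757189))
bar [[589.10818994  99.32085135  63.        ]
 [577.40642219 -19.11734239  63.        ]] [583.25730606  40.10175448  63.        ] yaw deg -5.642546436035528
cab ((761.9208984375, 19.747802734375), (194.7340087890625, 201.09011840820312), 83.91141510009766) [[651.6156616210938, -66.40554809570312], [851.5714721679688, -87.73436737060547], [872.2261352539062, 105.90115356445312], [672.2703247070312, 127.22997283935547]]
black (array([ 0.42779025, -0.36050142,  0.00746766]), np.float64(0.0030305335118362303))
```

>>> jog_arm:
  increments:
    - {"az": 0.1216,"grip": 0.1}
    - {"az": 0.1216,"grip": 0.1}
    - {"az": 0.1216,"grip": 0.1}
    - {"az": 0.1216,"grip": 0.1}
    - {"az": 0.1216,"grip": 0.1}
    - {"az": 0.1216,"grip": 0.1}
    - {"az": 0.1216,"grip": 0.1}
    - {"az": 0.1216,"grip": 0.1}
    - {"az": 0.1216,"grip": 0.1}
    - {"az": 0.1216,"grip": 0.1}
  squeeze: 20

```text
validation failed for argument at $.in...
```

>>> jog_arm:
  increments:
    - {"tx": -34.7,"ty": 20.8}
    - {"tx": -34.7,"ty": 20.8}
    - {"tx": -34.7,"ty": 20.8}
    - {"tx": -34.7,"ty": 20.8}
    - {"tx": -34.7,"ty": 20.8}
    - {"tx": -34.7,"ty": 20.8}
    - {"tx": -34.7,"ty": 20.8}
    - {"tx": -34.7,"ty": 20.8}

```text
validation failed for argument at $.in...
```

>>> jog_arm:
  increments:
    - {"tx": -34.7,"ty": 20.8}
    - {"tx": -34.7,"ty": 20.8}
    - {"tx": -34.7,"ty": 20.8}
    - {"tx": -34.7,"ty": 20.8}
    - {"tx": -34.7,"ty": 20.8}
    - {"tx": -34.7,"ty": 20.8}
    - {"tx": -34.7,"ty": 20.8}
    - {"tx": -34.7,"ty": 20.8}
    - {}
    - {}

```text
validation failed for argument at $.in...
```

```bash
cat >> h.py <<'E'
def goto(x,y,z,yaw):
    "tool shift (mm) AFTER the turn az, to TCP x,y,z (mm) with tool-y yaw (deg, mod 180)"
    s=robot.observe(); Rm=R.from_rotvec(s['tcp_rot']).as_matrix()
    yw=np.degrees(np.arctan2(Rm[1,1],Rm[0,1])); d=(yw-yaw+90)%180-90
    az=np.radians(d); R2=R.from_euler('z',-d,degrees=True).as_matrix()@Rm
    t=R2.T@(np.array([x,y,z])-s['tool_pos']*1000)
    print('t',s['t'],'pos',(s['tool_pos']*1000).round(1),'yaw',yw.round(2),'tilt',Rm[:,2].round(3),'F',s['contact_force'].round(1),'w',round(s['width']*91,1),'gf',round(s['grasp_force'],1),'q6',s['qpos'][5].round(2))
    print(' az',az.round(4),'shift',t.round(1),'n',np.ceil(np.linalg.norm(t)/41.7))
E
python3 -c "
from h import *
goto(583,40,52,-6); cap('top','t1');cap('scene','s1')"
```

```text
t 0.1 pos [310.5 627.  221.4] yaw 63.66 tilt [-0.    -0.001 -1.   ] F [ 0.   0.4 -0.6] w 91.3 gf 0.0 q6 -0.03
 az 1.2157 shift [-555.3  332.6  169.1] n 17.0
```

>>> jog_arm:
  increments:
    - {"tx": 0,"ty": 0,"tz": 0,"ax": 0,"ay": 0,"az": 0.1216,"grip": 0.1}
    - {"tx": 0,"ty": 0,"tz": 0,"ax": 0,"ay": 0,"az": 0.1216,"grip": 0.1}
  squeeze: 20

```text
t: 0.37
tool_pos: [0.3106, 0.6272, 0.2217]
tcp_rot: [-1.089, -2.947, 0.001]
contact_force: [0.8, 0.1, 1.0]
width: 0.883
grasp_force: 0.0
```

>>> jog_arm:
  increments:
    - {"tx": 0,"ty": 0,"tz": 0,"ax": 0,"ay": 0,"az": 0.1216,"grip": 0.1}
    - {"tx": 0,"ty": 0,"tz": 0,"ax": 0,"ay": 0,"az": 0.1216,"grip": 0.1}
    - {"tx": 0,"ty": 0,"tz": 0,"ax": 0,"ay": 0,"az": 0.1216,"grip": 0.1}
    - {"tx": 0,"ty": 0,"tz": 0,"ax": 0,"ay": 0,"az": 0.1216,"grip": 0.1}
    - {"tx": 0,"ty": 0,"tz": 0,"ax": 0,"ay": 0,"az": 0.1216,"grip": 0.1}
    - {"tx": 0,"ty": 0,"tz": 0,"ax": 0,"ay": 0,"az": 0.1216,"grip": 0.1}
    - {"tx": 0,"ty": 0,"tz": 0,"ax": 0,"ay": 0,"az": 0.1216,"grip": 0.1}
    - {"tx": 0,"ty": 0,"tz": 0,"ax": 0,"ay": 0,"az": 0.1216,"grip": 0.1}

```text
t: 1.03
tool_pos: [0.3106, 0.6272, 0.2217]
tcp_rot: [2.341, 2.095, -0.001]
contact_force: [-0.0, -0.3, -0.1]
width: 0.447
grasp_force: 0.0
```

>>> jog_arm:
  increments:
    - {"tx": -34.7,"ty": 20.8,"tz": 0,"ax": 0,"ay": 0,"az": 0,"grip": 0.1}
    - {"tx": -34.7,"ty": 20.8,"tz": 0,"ax": 0,"ay": 0,"az": 0,"grip": 0.1}
    - {"tx": -34.7,"ty": 20.8,"tz": 0,"ax": 0,"ay": 0,"az": 0,"grip": 0.1}
    - {"tx": -34.7,"ty": 20.8,"tz": 0,"ax": 0,"ay": 0,"az": 0,"grip": 0.1}
    - {"tx": -34.7,"ty": 20.8,"tz": 0,"ax": 0,"ay": 0,"az": 0,"grip": 0.1}
    - {"tx": -34.7,"ty": 20.8,"tz": 0,"ax": 0,"ay": 0,"az": 0,"grip": 0.1}
    - {"tx": -34.7,"ty": 20.8,"tz": 0,"ax": 0,"ay": 0,"az": 0,"grip": 0.1}
    - {"tx": -34.7,"ty": 20.8,"tz": 0,"ax": 0,"ay": 0,"az": 0,"grip": 0.1}

```text
t: 1.7
tool_pos: [0.4474, 0.332, 0.222]
tcp_rot: [2.335, 2.102, 0.0]
contact_force: [0.0, 0.0, 1.0]
width: 0.451
grasp_force: 0.0
```

>>> jog_arm:
  increments:
    - {"tx": -34.7,"ty": 20.8,"tz": 0,"ax": 0,"ay": 0,"az": 0,"grip": 0.1}
    - {"tx": -34.7,"ty": 20.8,"tz": 0,"ax": 0,"ay": 0,"az": 0,"grip": 0.1}
    - {"tx": -34.7,"ty": 20.8,"tz": 0,"ax": 0,"ay": 0,"az": 0,"grip": 0.1}
    - {"tx": -34.7,"ty": 20.8,"tz": 0,"ax": 0,"ay": 0,"az": 0,"grip": 0.1}
    - {"tx": -34.7,"ty": 20.8,"tz": 0,"ax": 0,"ay": 0,"az": 0,"grip": 0.1}
    - {"tx": -34.7,"ty": 20.8,"tz": 0,"ax": 0,"ay": 0,"az": 0,"grip": 0.1}
    - {"tx": -34.7,"ty": 20.8,"tz": 0,"ax": 0,"ay": 0,"az": 0,"grip": 0.1}
    - {"tx": -34.7,"ty": 20.8,"tz": 0,"ax": 0,"ay": 0,"az": 0,"grip": 0.1}
    - {"tx": 0,"ty": 0,"tz": 0,"ax": 0,"ay": 0,"az": 0,"grip": 0.1}

```text
t: 2.45
tool_pos: [0.5857, 0.0353, 0.2222]
tcp_rot: [2.338, 2.097, 0.001]
contact_force: [-0.1, 1.1, 0.5]
width: 0.451
grasp_force: 0.0
```

```bash
python3 -c "
from h import *
goto(583,40,52,-6); cap('scene','s1')"
```

```text
t 2.45 pos [585.7  35.3 222.2] yaw -6.22 tilt [ 0.001 -0.001 -1.   ] F [-0.1  1.1  0.5] w 41.0 gf 0.0 q6 0.13
 az -0.0038 shift [  4.5  -3.4 170.2] n 5.0
```

>>> jog_arm:
  increments:
    - {"tx": 2.2,"ty": -1.7,"tz": 32,"ax": 0,"ay": 0,"az": -0.004,"grip": 0.1}
    - {"tx": 2.2,"ty": -1.7,"tz": 32,"ax": 0,"ay": 0,"az": 0,"grip": 0.1}
    - {"tx": 0,"ty": 0,"tz": 32,"ax": 0,"ay": 0,"az": 0,"grip": 0.1}
    - {"tx": 0,"ty": 0,"tz": 32,"ax": 0,"ay": 0,"az": 0,"grip": 0.1}
    - {"tx": 0,"ty": 0,"tz": 21,"ax": 0,"ay": 0,"az": 0,"grip": 0.1}
    - {"tx": 0,"ty": 0,"tz": 21,"ax": 0,"ay": 0,"az": 0,"grip": 0.1}
    - {"tx": 0,"ty": 0,"tz": 0,"ax": 0,"ay": 0,"az": 0,"grip": 0.1}

```text
t: 3.08
tool_pos: [0.5776, 0.0458, 0.0483]
tcp_rot: [-2.327, -2.105, 0.007]
contact_force: [-0.8, 1.0, -0.8]
width: 0.45
grasp_force: 0.0
```

>>> jog_arm:
  increments:
    - {"tx": 0,"ty": 0,"tz": 0,"ax": 0,"ay": 0,"az": 0,"grip": 1}
    - {"tx": 0,"ty": 0,"tz": 0,"ax": 0,"ay": 0,"az": 0,"grip": 1}
    - {"tx": 0,"ty": 0,"tz": 0,"ax": 0,"ay": 0,"az": 0,"grip": 1}
    - {"tx": 0,"ty": 0,"tz": 0,"ax": 0,"ay": 0,"az": 0,"grip": 1}
    - {"tx": 0,"ty": 0,"tz": 0,"ax": 0,"ay": 0,"az": 0,"grip": 1}
  squeeze: 20

```text
t: 3.5
tool_pos: [0.5812, 0.0451, 0.0531]
tcp_rot: [2.33, 2.106, 0.002]
contact_force: [-1.1, 0.9, 7.6]
width: 0.126
grasp_force: 20.0
```

```bash
python3 -c "
from h import *
goto(583,40,52,-6)"
```

```text
t 3.5 pos [581.2  45.1  53.1] yaw -5.79 tilt [ 0.002  0.    -1.   ] F [-1.1  0.9  7.6] w 11.5 gf 20.0 q6 0.14
 az 0.0037 shift [-4.9  2.3  1.1] n 1.0
```

>>> jog_arm:
  increments:
    - {"tx": 0,"ty": -6,"tz": 0,"ax": 0,"ay": 0,"az": 0,"grip": 1}
    - {"tx": 0,"ty": -12,"tz": 0,"ax": 0,"ay": 0,"az": 0,"grip": 1}
    - {"tx": 0,"ty": -12,"tz": 0,"ax": 0,"ay": 0,"az": 0,"grip": 1}
    - {"tx": 0,"ty": -12,"tz": 0,"ax": 0,"ay": 0,"az": 0,"grip": 1}
    - {"tx": 0,"ty": -12,"tz": 0,"ax": 0,"ay": 0,"az": 0,"grip": 1}
    - {"tx": 0,"ty": -12,"tz": 0,"ax": 0,"ay": 0,"az": 0,"grip": 1}
    - {"tx": 0,"ty": -12,"tz": 0,"ax": 0,"ay": 0,"az": 0,"grip": 1}
    - {"tx": 0,"ty": -10,"tz": 0,"ax": 0,"ay": 0,"az": 0,"grip": 1}
    - {"tx": 0,"ty": -6,"tz": 0,"ax": 0,"ay": 0,"az": 0,"grip": 1}
    - {"tx": 0,"ty": 0,"tz": 0,"ax": 0,"ay": 0,"az": 0,"grip": 1}

```text
t: 4.33
tool_pos: [0.4865, 0.0551, 0.053]
tcp_rot: [2.331, 2.106, 0.003]
contact_force: [-1.7, 8.3, 12.8]
width: 0.129
grasp_force: 20.0
```

```bash
python3 -c "
from h import *
goto(583,40,52,-6)"
```

```text
t 4.3333 pos [486.5  55.1  53. ] yaw -5.81 tilt [ 0.002  0.001 -1.   ] F [-1.7  8.3 12.8] w 11.8 gf 20.0 q6 0.17
 az 0.0034 shift [-5.  97.5  1.2] n 3.0
```

>>> jog_arm:
  increments:
    - {"tx": 0,"ty": -4,"tz": 0,"ax": 0,"ay": 0,"az": 0,"grip": 1}
    - {"tx": 0,"ty": -4,"tz": 0,"ax": 0,"ay": 0,"az": 0,"grip": 1}
    - {"tx": 0,"ty": -4,"tz": 0,"ax": 0,"ay": 0,"az": 0,"grip": 1}
    - {"tx": 0,"ty": -2,"tz": 0,"ax": 0,"ay": 0,"az": 0,"grip": 1}
    - {"tx": 0,"ty": 0,"tz": 0,"ax": 0,"ay": 0,"az": 0,"grip": 1}

```text
t: 4.75
tool_pos: [0.4735, 0.0565, 0.053]
tcp_rot: [2.331, 2.105, 0.004]
contact_force: [0.6, 9.2, 14.3]
width: 0.127
grasp_force: 20.0
```

>>> jog_arm:
  increments:
    - {"tx": 0,"ty": -2,"tz": 0,"ax": 0,"ay": 0,"az": 0,"grip": 1}
    - {"tx": 0,"ty": -2,"tz": 0,"ax": 0,"ay": 0,"az": 0,"grip": 1}
    - {"tx": 0,"ty": 0,"tz": 0,"ax": 0,"ay": 0,"az": 0,"grip": 1}

```text
t: 5.0
tool_pos: [0.4729, 0.0566, 0.0532]
tcp_rot: [2.326, 2.102, 0.012]
contact_force: [20.9, 2.6, -13.0]
width: 0.13
grasp_force: 20.0
```

>>> jog_arm:
  increments:
    - {"tx": 0,"ty": -2,"tz": 0,"ax": 0,"ay": 0,"az": 0,"grip": 1}
    - {"tx": 0,"ty": -2,"tz": 0,"ax": 0,"ay": 0,"az": 0,"grip": 1}
    - {"tx": 0,"ty": 0,"tz": 0,"ax": 0,"ay": 0,"az": 0,"grip": 1}

```text
t: 5.25
tool_pos: [0.4719, 0.0568, 0.0538]
tcp_rot: [2.323, 2.1, 0.019]
contact_force: [40.3, -4.4, -30.8]
width: 0.149
grasp_force: 20.0
```

>>> jog_arm:
  increments:
    - {"tx": 0,"ty": 3,"tz": 0,"ax": 0,"ay": 0,"az": 0,"grip": 1}
    - {"tx": 0,"ty": 3,"tz": 0,"ax": 0,"ay": 0,"az": 0,"grip": 1}
    - {"tx": 0,"ty": 0,"tz": 0,"ax": 0,"ay": 0,"az": 0,"grip": 1}
    - {"tx": 0,"ty": 0,"tz": 0,"ax": 0,"ay": 0,"az": 0,"grip": 1}

```text
t: 5.58
tool_pos: [0.4729, 0.0566, 0.0534]
tcp_rot: [2.329, 2.104, 0.006]
contact_force: [3.9, 5.2, 15.8]
width: 0.124
grasp_force: 20.0
```

```bash
python3 -c "
from h import *
goto(473,56.5,52,-6)"
```

```text
t 5.5833 pos [472.9  56.6  53.4] yaw -5.81 tilt [ 0.004  0.001 -1.   ] F [ 3.9  5.2 15.8] w 11.3 gf 20.0 q6 0.17
 az 0.0033 shift [-0.1  0.1  1.4] n 1.0
```

>>> jog_arm:
  increments:
    - {"tx": 0,"ty": 0,"tz": 0,"ax": 0,"ay": 0,"az": 0,"grip": 0.2}
    - {"tx": 0,"ty": 0,"tz": 0,"ax": 0,"ay": 0,"az": 0,"grip": 0.2}
    - {"tx": 0,"ty": 0,"tz": 0,"ax": 0,"ay": 0,"az": 0,"grip": 0.2}
    - {"tx": 0,"ty": 0,"tz": -15,"ax": 0,"ay": 0,"az": 0,"grip": 0.2}
    - {"tx": 0,"ty": 0,"tz": -35,"ax": 0,"ay": 0,"az": 0,"grip": 0.2}
    - {"tx": 0,"ty": 0,"tz": -35,"ax": 0,"ay": 0,"az": 0,"grip": 0.2}
    - {"tx": 0,"ty": 0,"tz": -35,"ax": 0,"ay": 0,"az": 0,"grip": 0.2}
    - {"tx": 0,"ty": 0,"tz": -20,"ax": 0,"ay": 0,"az": 0,"grip": 0.2}

```text
t: 6.25
tool_pos: [0.4714, 0.0561, 0.195]
tcp_rot: [2.33, 2.105, 0.003]
contact_force: [1.3, -0.3, -0.6]
width: 0.397
grasp_force: 0.0
```

```bash
python3 -c "
from h import *
goto(452,305,150,90)"
```

```text
t 6.25 pos [471.4  56.1 195. ] yaw -5.79 tilt [ 0.002  0.    -1.   ] F [ 1.3 -0.3 -0.6] w 36.1 gf 0.0 q6 0.17
 az 1.4698 shift [ -19.4 -249.    44.5] n 7.0
```

>>> jog_arm:
  increments:
    - {"tx": 0,"ty": 0,"tz": 0,"ax": 0,"ay": 0,"az": -0.124,"grip": -1}
    - {"tx": 31.2,"ty": -1.7,"tz": 0,"ax": 0,"ay": 0,"az": 0,"grip": -1}
    - {"tx": 31.2,"ty": -1.7,"tz": 0,"ax": 0,"ay": 0,"az": 0,"grip": -1}
    - {"tx": 31.2,"ty": -1.7,"tz": 0,"ax": 0,"ay": 0,"az": 0,"grip": -1}
    - {"tx": 31.2,"ty": -1.7,"tz": 0,"ax": 0,"ay": 0,"az": 0,"grip": -1}
    - {"tx": 31.2,"ty": -1.7,"tz": 0,"ax": 0,"ay": 0,"az": 0,"grip": -1}
    - {"tx": 31.2,"ty": -1.7,"tz": 0,"ax": 0,"ay": 0,"az": 0,"grip": -1}
    - {"tx": 31.2,"ty": -1.7,"tz": 0,"ax": 0,"ay": 0,"az": 0,"grip": -1}
    - {"tx": 31.2,"ty": -1.7,"tz": 0,"ax": 0,"ay": 0,"az": 0,"grip": -1}

```text
t: 7.0
tool_pos: [0.4507, 0.3066, 0.1916]
tcp_rot: [-2.195, -2.247, 0.001]
contact_force: [0.1, -0.7, 0.3]
width: 0.991
grasp_force: 0.0
```

>>> jog_arm:
  increments:
    - {"tx": 0,"ty": 0,"tz": 35,"ax": 0,"ay": 0,"az": 0,"grip": -1}
    - {"tx": 0,"ty": 0,"tz": 35,"ax": 0,"ay": 0,"az": 0,"grip": -1}
    - {"tx": 0,"ty": 0,"tz": 35,"ax": 0,"ay": 0,"az": 0,"grip": -1}
    - {"tx": 0,"ty": 0,"tz": 15,"ax": 0,"ay": 0,"az": 0,"grip": -1}
    - {"tx": 0,"ty": 0,"tz": 0,"ax": 0,"ay": 0,"az": 0,"grip": -1}
    - {"tx": 0,"ty": 0,"tz": 0,"ax": 0,"ay": 0,"az": 0,"grip": -1}

```text
t: 7.5
tool_pos: [0.451, 0.3049, 0.0715]
tcp_rot: [-2.195, -2.246, 0.003]
contact_force: [-0.6, -0.3, 0.7]
width: 1.001
grasp_force: 0.0
```

```bash
python3 -c "
from h import *
goto(452,305,10.5,1.3); cap('scene','s2'); cap('top','t2')"
```

```text
t 7.5 pos [451.  304.9  71.5] yaw 1.32 tilt [-0.002 -0.001 -1.   ] F [-0.6 -0.3  0.7] w 91.1 gf 0.0 q6 0.53
 az 0.0003 shift [ 0.2  1.1 61. ] n 2.0
```

View pics/t2.png

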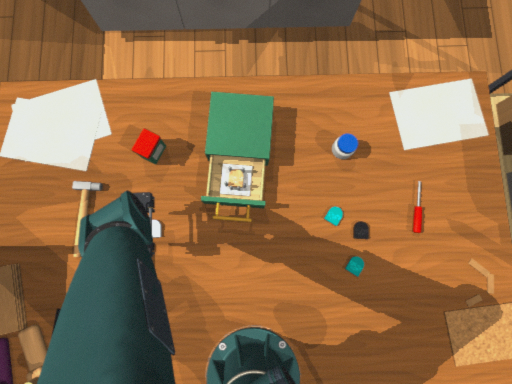

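The drawer is out, with the heel block at about (237,180) and clear of the arm. The gripper is above the spacer at about (153,229).

>>> jog_arm:
  increments:
    - {"tx": 0,"ty": 1,"tz": 30,"ax": 0,"ay": 0,"az": 0,"grip": -1}
    - {"tx": 0,"ty": 0,"tz": 20,"ax": 0,"ay": 0,"az": 0,"grip": -1}
    - {"tx": 0,"ty": 0,"tz": 10,"ax": 0,"ay": 0,"az": 0,"grip": -1}
    - {"tx": 0,"ty": 0,"tz": 0,"ax": 0,"ay": 0,"az": 0,"grip": -1}

```text
t: 7.93
tool_pos: [0.4523, 0.305, 0.0114]
tcp_rot: [-2.196, -2.246, 0.002]
contact_force: [-0.2, -0.5, -0.0]
width: 1.005
grasp_force: 0.0
```

>>> jog_arm:
  increments:
    - {"tx": 0,"ty": 0,"tz": 0,"ax": 0,"ay": 0,"az": 0,"grip": 1}
    - {"tx": 0,"ty": 0,"tz": 0,"ax": 0,"ay": 0,"az": 0,"grip": 1}
    - {"tx": 0,"ty": 0,"tz": 0,"ax": 0,"ay": 0,"az": 0,"grip": 1}
    - {"tx": 0,"ty": 0,"tz": 0,"ax": 0,"ay": 0,"az": 0,"grip": 1}
    - {"tx": 0,"ty": 0,"tz": 0,"ax": 0,"ay": 0,"az": 0,"grip": 1}
    - {"tx": 0,"ty": 0,"tz": 0,"ax": 0,"ay": 0,"az": 0,"grip": 1}
  squeeze: 4

```text
t: 8.43
tool_pos: [0.4529, 0.3055, 0.0124]
tcp_rot: [2.196, 2.247, 0.001]
contact_force: [-0.6, 1.2, 4.8]
width: 0.611
grasp_force: 4.0
```

```bash
python3 -c "
from h import *
goto(452,305,10.5,1.3)"
```

```text
t 8.4333 pos [452.9 305.5  12.4] yaw 1.32 tilt [ 0.001  0.    -1.   ] F [-0.6  1.2  4.8] w 55.6 gf 4.0 q6 0.53
 az 0.0003 shift [-0.5 -0.9  1.9] n 1.0
```

>>> jog_arm:
  increments:
    - {"tx": 0,"ty": 0,"tz": 0,"ax": 0,"ay": 0,"az": 0,"grip": -1}
    - {"tx": 0,"ty": 0,"tz": 0,"ax": 0,"ay": 0,"az": 0,"grip": -1}
    - {"tx": 0,"ty": 0,"tz": -10,"ax": 0,"ay": 0,"az": 0,"grip": -1}
    - {"tx": 0,"ty": 0,"tz": -10,"ax": 0,"ay": 0,"az": -0.1208,"grip": -1}
    - {"tx": 0,"ty": 0,"tz": 0,"ax": 0,"ay": 0,"az": -0.1208,"grip": -1}
    - {"tx": 0,"ty": 0,"tz": 0,"ax": 0,"ay": 0,"az": -0.1208,"grip": -1}
    - {"tx": 0,"ty": 0,"tz": 0,"ax": 0,"ay": 0,"az": -0.1208,"grip": -1}
    - {"tx": 0,"ty": 0,"tz": 0,"ax": 0,"ay": 0,"az": -0.1208,"grip": -1}

```text
t: 9.1
tool_pos: [0.4529, 0.3054, 0.0327]
tcp_rot: [1.42, 2.802, 0.001]
contact_force: [-1.0, -0.7, 0.5]
width: 0.999
grasp_force: 0.0
```

>>> jog_arm:
  increments:
    - {"tx": 0,"ty": 0,"tz": 0,"ax": 0,"ay": 0,"az": -0.1208,"grip": -1}
    - {"tx": 0,"ty": 0,"tz": 0,"ax": 0,"ay": 0,"az": -0.1208,"grip": -1}
    - {"tx": 0,"ty": 0,"tz": 0,"ax": 0,"ay": 0,"az": -0.1208,"grip": -1}
    - {"tx": 0,"ty": 0,"tz": 0,"ax": 0,"ay": 0,"az": -0.1208,"grip": -1}
    - {"tx": 0,"ty": 0,"tz": 0,"ax": 0,"ay": 0,"az": -0.1208,"grip": -1}
    - {"tx": 0,"ty": 0,"tz": 0,"ax": 0,"ay": 0,"az": -0.1208,"grip": -1}
    - {"tx": 0,"ty": 0,"tz": 0,"ax": 0,"ay": 0,"az": -0.1208,"grip": -1}
    - {"tx": 0,"ty": 0,"tz": 0,"ax": 0,"ay": 0,"az": -0.1208,"grip": -1}
    - {"tx": 0,"ty": 0,"tz": 0,"ax": 0,"ay": 0,"az": 0,"grip": -1}

```text
t: 9.85
tool_pos: [0.4528, 0.3054, 0.0325]
tcp_rot: [-0.045, 3.141, 0.0]
contact_force: [-0.4, 0.8, 0.5]
width: 0.996
grasp_force: 0.0
```

```bash
python3 -c "
from h import *
goto(453.9,305.5,10.5,91.32)"
```

```text
t 9.85 pos [452.8 305.4  32.5] yaw 91.64 tilt [ 0.  0. -1.] F [-0.4  0.8  0.5] w 90.6 gf 0.0 q6 -1.05
 az 0.0055 shift [-1.1  0.1 22. ] n 1.0
```

>>> jog_arm:
  increments:
    - {"tx": -1,"ty": 0,"tz": 11,"ax": 0,"ay": 0,"az": 0.003,"grip": -1}
    - {"tx": 0,"ty": 0,"tz": 11,"ax": 0,"ay": 0,"az": 0,"grip": -1}
    - {"tx": 0,"ty": 0,"tz": 0,"ax": 0,"ay": 0,"az": 0,"grip": -1}

```text
t: 10.1
tool_pos: [0.4539, 0.3054, 0.0086]
tcp_rot: [0.025, -3.141, 0.0]
contact_force: [0.8, 0.3, 0.1]
width: 1.002
grasp_force: 0.0
```

>>> jog_arm:
  increments:
    - {"tx": 0,"ty": 0,"tz": 0,"ax": 0,"ay": 0,"az": 0,"grip": 1}
    - {"tx": 0,"ty": 0,"tz": 0,"ax": 0,"ay": 0,"az": 0,"grip": 1}
    - {"tx": 0,"ty": 0,"tz": 0,"ax": 0,"ay": 0,"az": 0,"grip": 1}
    - {"tx": 0,"ty": 0,"tz": 0,"ax": 0,"ay": 0,"az": 0,"grip": 1}
    - {"tx": 0,"ty": 0,"tz": 0,"ax": 0,"ay": 0,"az": 0,"grip": 1}
    - {"tx": 0,"ty": 0,"tz": 0,"ax": 0,"ay": 0,"az": 0,"grip": 1}
    - {"tx": 0,"ty": 0,"tz": 0,"ax": 0,"ay": 0,"az": 0,"grip": 1}
  squeeze: 12

```text
t: 10.68
tool_pos: [0.4537, 0.3054, 0.0099]
tcp_rot: [-0.03, 3.141, 0.0]
contact_force: [-0.8, 0.8, -0.3]
width: 0.52
grasp_force: 0.1
```

```bash
python3 -c "
from h import *
goto(453.9,305.5,10.5,91.32)"
```

```text
t 10.6833 pos [453.7 305.4   9.9] yaw 91.11 tilt [ 0.  0. -1.] F [-0.8  0.8 -0.3] w 47.3 gf 0.1 q6 -1.04
 az -0.0037 shift [-0.2  0.1 -0.6] n 1.0
```

>>> jog_arm:
  increments:
    - {"tx": 0,"ty": 0,"tz": -10,"ax": 0,"ay": 0,"az": 0,"grip": 1}
    - {"tx": 0,"ty": 0,"tz": -30,"ax": 0,"ay": 0,"az": 0,"grip": 1}
    - {"tx": 0,"ty": 0,"tz": -35,"ax": 0,"ay": 0,"az": 0,"grip": 1}
    - {"tx": 0,"ty": 0,"tz": -35,"ax": 0,"ay": 0,"az": 0,"grip": 1}
    - {"tx": 0,"ty": 0,"tz": -30,"ax": 0,"ay": 0,"az": 0,"grip": 1}
    - {"tx": 0,"ty": 0,"tz": 0,"ax": 0,"ay": 0,"az": 0,"grip": 1}
    - {"tx": 0,"ty": 0,"tz": 0,"ax": 0,"ay": 0,"az": 0,"grip": 1}

```text
t: 11.27
tool_pos: [0.4546, 0.3059, 0.1522]
tcp_rot: [-0.031, 3.138, 0.003]
contact_force: [0.0, 0.1, -0.3]
width: 0.504
grasp_force: 12.0
```

```bash
python3 - <<'E'
from h import *
goto(453.9,305.5,150,84)
b=cap('top','t3');a=cap('scene','s3')
c=[cv2.resize(np.ascontiguousarray(b[145:225,190:290]),(800,600),interpolation=cv2.INTER_CUBIC)]
cv2.imwrite('pics/dr.png',c[0][:,:,::-1])
E
```

```text
t 11.2667 pos [454.6 305.9 152.2] yaw 91.12 tilt [ 0.003  0.002 -1.   ] F [ 0.   0.1 -0.3] w 45.9 gf 12.0 q6 -1.04
 az 0.1243 shift [ 0.6 -0.5  2.2] n 1.0
```

View pics/dr.png

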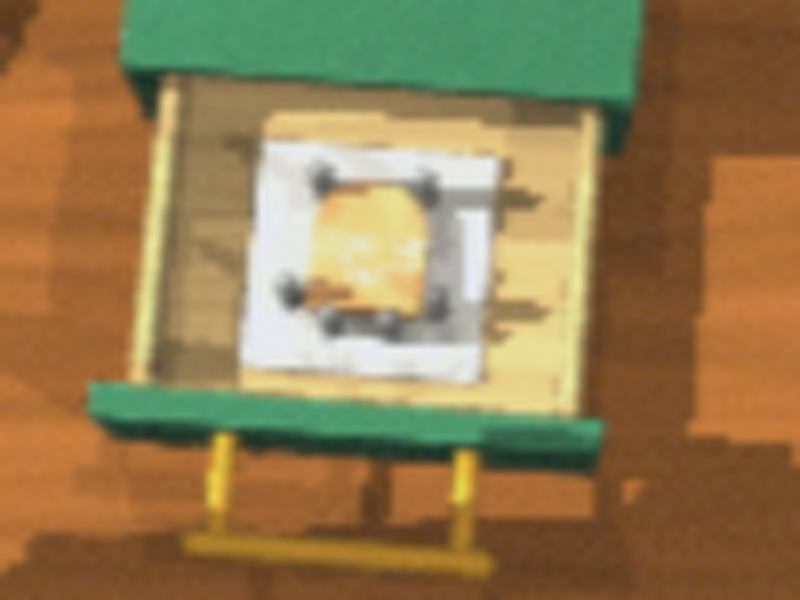

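The crop shows the heel block at about (367,250), with six dark pins around it on a white sheet and the handle bar spanning x = 183 to 493. In full top coordinates the block is near (235.9,178.3). I now compute the pocket's y and yaw from this picture.

```bash
python3 - <<'E'
from m import *
b=cv2.imread('pics/t3.png')[:,:,::-1]; up=8
crop=np.ascontiguousarray(b[145:225,190:290]); im=cv2.resize(crop,None,fx=up,fy=up,interpolation=cv2.INTER_CUBIC)
hsv=cv2.cvtColor(im,cv2.COLOR_RGB2HSV)
def px(q): return (np.asarray(q,float)+.5)/up-.5+[190,145]
def rep(n,m,z):
    c=big(m); P=onz('top',px(c.reshape(-1,2)),z)[:,:2]*1000; r=cv2.minAreaRect(P.astype(np.float32)); print(n,r,'cen',P.min(0),P.max(0))
    return P
m=((hsv[...,1]>90)&(hsv[...,2]>150)).astype(np.uint8)*255; M=np.zeros_like(m); M[int(180*8/7.5):int(325*8/7.5),295:440]=m[int(180*8/7.5):int(325*8/7.5),295:440]
P=rep('block',M,.043)
ax=np.array([np.cos(np.radians(-6)),np.sin(np.radians(-6))]); ay=np.array([-ax[1],ax[0]])
o=np.array([472.9,0.])
print('block in drawer frame from bar x472.9,y0: x',(P-o)@ax@np.ones(()) if 0 else [((P-o)@ax).min(),((P-o)@ax).max()],'y',[((P-o)@ay).min(),((P-o)@ay).max()])
# bar: brass
r,g,bb=[im[...,i].astype(int) for i in range(3)]
m=((g/np.maximum(r,1)>.66)&(bb<.45*r)&(r>110)).astype(np.uint8)*255; m[:int(530*8/7.5)]=0
P=rep('bar',cv2.morphologyEx(m,cv2.MORPH_OPEN,np.ones((5,5))),.063);print('bar y',[((P-o)@ay).min(),((P-o)@ay).max()],'x',((P-o)@ax).min(),((P-o)@ax).max())
# front board top edge (green, z=.089)
m=((g>1.25*r)).astype(np.uint8)*255; m[:int(370*8/7.5)]=0
P=rep('front',m,.089);print('front y',[((P-o)@ay).min(),((P-o)@ay).max()])
# pins: dark blobs
m=((hsv[...,2]<120)&(hsv[...,1]<90)).astype(np.uint8)*255; m[:150]=0;m[int(345*8/7.5):]=0;m[:,:265]=0;m[:,455:]=0
n,_,st,ce=cv2.connectedComponentsWithStats(m)
for s,c in zip(st[1:],ce[1:]):
    if s[4]>60:
        p=onz('top',px(c),.062)[0,:2]*1000; print('pin',s[4],c.round(),p.round(1),((p-o)@ax).round(1),((p-o)@ay).round(1))
E
```

```text
block ((616.1355590820312, 36.074398040771484), (41.2919807434082, 35.65587615966797), 51.366661071777344) cen [596.02039113  14.56893143] [632.0448031   56.45142872]
block in drawer frame from bar x472.9,y0: x [np.float64(118.66245875410947), np.float64(154.7262969019242)] y [np.float64(28.901605619066682), np.float64(71.23520688775703)]
bar ((475.17352294921875, 50.5081787109375), (123.94551849365234, 21.723852157592773), 84.71173095703125) cen [459.21464552 -10.94958266] [484.08144862 112.03618719]
bar y [np.float64(-11.542327137205257), np.float64(112.46306878087722)] x -13.422643973001303 8.490602089634615
front ((521.7784423828125, 45.794734954833984), (193.95875549316406, 21.130584716796875), 84.10678100585938) cen [502.62628183 -51.39061345] [541.53095014 141.79879554]
front y [np.float64(-46.31448446257835), np.float64(147.64787660199082)]
pin 206 [324. 196.] [628.1  53.2] 148.8 69.2
pin 333 [429. 208.] [622.2  12.2] 147.2 27.8
pin 288 [294. 316.] [580.3  65.7] 99.9 76.6
pin 355 [438. 331.] [572.9   9.8] 98.5 20.2
pin 563 [347. 343.] [569.3  45.2] 91.1 55.0
pin 338 [393. 351.] [565.4  27.4] 89.2 37.0
```

>>> jog_arm:
  increments:
    - {"tx": 0,"ty": 0,"tz": 0,"ax": 0,"ay": 0,"az": 0.125,"grip": 1}
    - {"tx": 0,"ty": 0,"tz": 0,"ax": 0,"ay": 0,"az": 0,"grip": 1}

```text
t: 11.53
tool_pos: [0.453, 0.3049, 0.1487]
tcp_rot: [-0.175, -3.135, 0.002]
contact_force: [-0.7, 0.3, -0.3]
width: 0.499
grasp_force: 12.0
```

```bash
python3 -c "
from h import *
goto(605.4,36.45,100,83.95)"
```

```text
t 11.5333 pos [453.  304.9 148.7] yaw 83.6 tilt [-0.002 -0.001 -1.   ] F [-0.7  0.3 -0.3] w 45.4 gf 12.0 q6 -0.91
 az -0.006 shift [-180.  -250.8   48.7] n 8.0
```

>>> jog_arm:
  increments:
    - {"tx": -22.5,"ty": -31.3,"tz": 0,"ax": 0,"ay": 0,"az": -0.006,"grip": 1}
    - {"tx": -22.5,"ty": -31.3,"tz": 0,"ax": 0,"ay": 0,"az": 0,"grip": 1}
    - {"tx": -22.5,"ty": -31.3,"tz": 0,"ax": 0,"ay": 0,"az": 0,"grip": 1}
    - {"tx": -22.5,"ty": -31.3,"tz": 0,"ax": 0,"ay": 0,"az": 0,"grip": 1}
    - {"tx": -22.5,"ty": -31.3,"tz": 0,"ax": 0,"ay": 0,"az": 0,"grip": 1}
    - {"tx": -22.5,"ty": -31.3,"tz": 0,"ax": 0,"ay": 0,"az": 0,"grip": 1}
    - {"tx": -22.5,"ty": -31.3,"tz": 0,"ax": 0,"ay": 0,"az": 0,"grip": 1}
    - {"tx": -22.5,"ty": -31.3,"tz": 0,"ax": 0,"ay": 0,"az": 0,"grip": 1}

```text
t: 12.2
tool_pos: [0.6078, 0.0363, 0.1487]
tcp_rot: [-0.15, -3.136, 0.0]
contact_force: [0.6, 0.4, -0.4]
width: 0.503
grasp_force: 12.0
```

>>> jog_arm:
  increments:
    - {"tx": 0,"ty": 0,"tz": 24,"ax": 0,"ay": 0,"az": 0,"grip": 1}
    - {"tx": 0,"ty": 0,"tz": 25,"ax": 0,"ay": 0,"az": 0,"grip": 1}
    - {"tx": 0,"ty": 0,"tz": 0,"ax": 0,"ay": 0,"az": 0,"grip": 1}
    - {"tx": 0,"ty": 0,"tz": 0,"ax": 0,"ay": 0,"az": 0,"grip": 1}
    - {"tx": 0,"ty": 0,"tz": 0,"ax": 0,"ay": 0,"az": 0,"grip": 1}

```text
t: 12.62
tool_pos: [0.6078, 0.0385, 0.1013]
tcp_rot: [-0.153, -3.137, 0.0]
contact_force: [0.4, -0.5, 0.2]
width: 0.503
grasp_force: 12.0
```

```bash
python3 - <<'E'
from h import *
# capture advances time: average several readings
for i in range(5):
    goto(605.4,36.45,100,83.95); cap('top','t4')
E
```

```text
t 12.6167 pos [607.8  38.5 101.3] yaw 84.42 tilt [-0.001 -0.    -1.   ] F [ 0.4 -0.5  0.2] w 45.7 gf 12.0 q6 -1.45
 az 0.0082 shift [ 2.1 -2.3  1.3] n 1.0
t 12.6667 pos [608.2  38.6 101.9] yaw 84.4 tilt [ 0.001 -0.    -1.   ] F [ 0.5 -0.   0.1] w 45.5 gf 12.0 q6 -1.45
 az 0.0079 shift [ 2.6 -2.5  1.9] n 1.0
t 12.7167 pos [608.3  38.7 102.1] yaw 84.39 tilt [ 0.001  0.    -1.   ] F [-1.1 -0.4 -0.6] w 46.0 gf 12.0 q6 -1.45
 az 0.0078 shift [ 2.7 -2.5  2.1] n 1.0
t 12.7667 pos [608.4  38.6 102.2] yaw 84.38 tilt [ 0.002  0.    -1.   ] F [-0.1 -0.3  0. ] w 45.6 gf 12.0 q6 -1.45
 az 0.0075 shift [ 2.7 -2.5  2.2] n 1.0
t 12.8167 pos [608.3  38.6 102.1] yaw 84.37 tilt [ 0.002  0.    -1.   ] F [-0.3  0.4 -0.9] w 45.6 gf 12.0 q6 -1.45
 az 0.0072 shift [ 2.7 -2.4  2.1] n 1.0
```

>>> jog_arm:
  increments:
    - {"tx": 2.7,"ty": -2.4,"tz": 0,"ax": 0,"ay": 0,"az": 0.007,"grip": 1}
    - {"tx": 0,"ty": 0,"tz": 15,"ax": 0,"ay": 0,"az": 0,"grip": 1}
    - {"tx": 0,"ty": 0,"tz": 0,"ax": 0,"ay": 0,"az": 0,"grip": 1}
    - {"tx": 0,"ty": 0,"tz": 0,"ax": 0,"ay": 0,"az": 0,"grip": 1}
    - {"tx": 0,"ty": 0,"tz": 0,"ax": 0,"ay": 0,"az": 0,"grip": 1}

```text
t: 13.28
tool_pos: [0.6049, 0.0361, 0.0864]
tcp_rot: [0.167, 3.137, -0.0]
contact_force: [0.4, 0.3, -1.1]
width: 0.502
grasp_force: 12.0
```

```bash
python3 - <<'E'
from h import *
b=cap('top','t5');a=cap('scene','s5'); cap('top')
goto(605.4,36.45,53,83.95)
A=cv2.resize(np.ascontiguousarray(a[195:245,225:300]),(600,400),interpolation=cv2.INTER_CUBIC)
cv2.imwrite('pics/s5c.png',A[:,:,::-1])
E
```

```text
t 13.4333 pos [605.2  36.1  86.5] yaw 83.9 tilt [ 0.001 -0.    -1.   ] F [0.4 1.  0.3] w 45.8 gf 12.0 q6 -1.44
 az -0.0008 shift [-0.2  0.4 33.5] n 1.0
```

View pics/s5c.png

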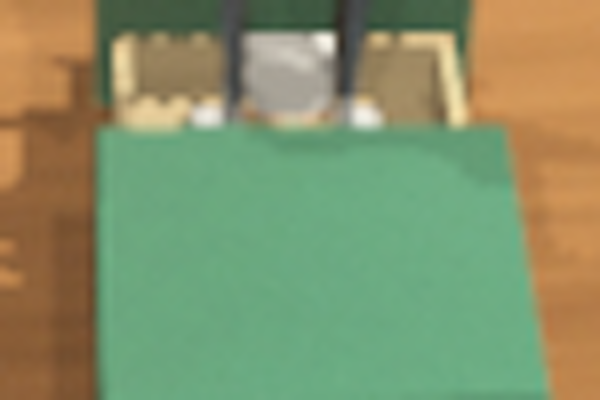

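The crop shows the spacer held between the fingers at about (290,75), nose to the back and centred in the drawer. I lower it slowly and watch the forces.

>>> jog_arm:
  increments:
    - {"tx": 0,"ty": 0.3,"tz": 5,"ax": 0,"ay": 0,"az": 0,"grip": 1}
    - {"tx": 0,"ty": 0,"tz": 5,"ax": 0,"ay": 0,"az": 0,"grip": 1}
    - {"tx": 0,"ty": 0,"tz": 3,"ax": 0,"ay": 0,"az": 0,"grip": 1}
    - {"tx": 0,"ty": 0,"tz": 0,"ax": 0,"ay": 0,"az": 0,"grip": 1}

```text
t: 13.77
tool_pos: [0.6044, 0.0364, 0.072]
tcp_rot: [-0.167, -3.136, -0.0]
contact_force: [-0.1, 1.4, -0.5]
width: 0.504
grasp_force: 12.0
```

>>> jog_arm:
  increments:
    - {"tx": 0,"ty": 0,"tz": 3,"ax": 0,"ay": 0,"az": 0,"grip": 1}
    - {"tx": 0,"ty": 0,"tz": 2,"ax": 0,"ay": 0,"az": 0,"grip": 1}
    - {"tx": 0,"ty": 0,"tz": 0,"ax": 0,"ay": 0,"az": 0,"grip": 1}

```text
t: 14.02
tool_pos: [0.6051, 0.0367, 0.0676]
tcp_rot: [0.167, 3.137, 0.001]
contact_force: [1.9, 4.5, -2.4]
width: 0.503
grasp_force: 12.0
```

>>> jog_arm:
  increments:
    - {"tx": 0,"ty": 0,"tz": 2,"ax": 0,"ay": 0,"az": 0,"grip": 1}
    - {"tx": 0,"ty": 0,"tz": 2,"ax": 0,"ay": 0,"az": 0,"grip": 1}
    - {"tx": 0,"ty": 0,"tz": 0,"ax": 0,"ay": 0,"az": 0,"grip": 1}

```text
t: 14.27
tool_pos: [0.6052, 0.0367, 0.0638]
tcp_rot: [0.167, 3.137, 0.001]
contact_force: [0.8, 6.6, -1.4]
width: 0.506
grasp_force: 12.0
```

>>> jog_arm:
  increments:
    - {"tx": 0,"ty": 0.6,"tz": 2,"ax": 0,"ay": 0,"az": 0,"grip": 1}
    - {"tx": 0,"ty": 0,"tz": 3,"ax": 0,"ay": 0,"az": 0,"grip": 1}
    - {"tx": 0,"ty": 0,"tz": 3,"ax": 0,"ay": 0,"az": 0,"grip": 1}
    - {"tx": 0,"ty": 0,"tz": 0,"ax": 0,"ay": 0,"az": 0,"grip": 1}

```text
t: 14.6
tool_pos: [0.6046, 0.037, 0.0552]
tcp_rot: [-0.167, -3.136, 0.0]
contact_force: [0.9, 2.5, -1.9]
width: 0.504
grasp_force: 12.0
```

>>> jog_arm:
  increments:
    - {"tx": 0,"ty": 0,"tz": 1,"ax": 0,"ay": 0,"az": 0,"grip": 1}
    - {"tx": 0,"ty": 0,"tz": 1,"ax": 0,"ay": 0,"az": 0,"grip": 1}
    - {"tx": 0,"ty": 0,"tz": 0,"ax": 0,"ay": 0,"az": 0,"grip": 1}

```text
t: 14.85
tool_pos: [0.6049, 0.037, 0.0538]
tcp_rot: [-0.167, -3.137, 0.0]
contact_force: [0.2, 2.0, -0.2]
width: 0.504
grasp_force: 12.0
```

```bash
python3 -c "
from h import *
goto(605.4,36.45,53,83.95)"
```

```text
t 14.85 pos [604.9  37.   53.8] yaw 83.9 tilt [-0. -0. -1.] F [ 0.2  2.  -0.2] w 45.9 gf 12.0 q6 -1.44
 az -0.0008 shift [-0.6 -0.5  0.8] n 1.0
```

>>> jog_arm:
  increments:
    - {"tx": 0,"ty": 0,"tz": 0.7,"ax": 0,"ay": 0,"az": 0,"grip": 1}
    - {"tx": 0,"ty": 0,"tz": 0,"ax": 0,"ay": 0,"az": 0,"grip": 1}
    - {"tx": 0,"ty": 0,"tz": 0,"ax": 0,"ay": 0,"az": 0,"grip": 1}

```text
t: 15.1
tool_pos: [0.6052, 0.0369, 0.0535]
tcp_rot: [0.167, 3.137, -0.0]
contact_force: [-0.4, -0.6, 4.4]
width: 0.5
grasp_force: 12.0
```

>>> jog_arm:
  increments:
    - {"tx": 0,"ty": 0,"tz": 0.7,"ax": 0,"ay": 0,"az": 0,"grip": 1}
    - {"tx": 0,"ty": 0,"tz": 0,"ax": 0,"ay": 0,"az": 0,"grip": 1}
    - {"tx": 0,"ty": 0,"tz": 0,"ax": 0,"ay": 0,"az": 0,"grip": 1}

```text
t: 15.35
tool_pos: [0.6057, 0.0369, 0.0533]
tcp_rot: [0.167, 3.136, -0.0]
contact_force: [-1.3, -0.3, 9.5]
width: 0.5
grasp_force: 12.0
```

```bash
python3 -c "
from h import *
goto(605.4,36.45,53,83.95)"
```

```text
t 15.35 pos [605.7  36.9  53.3] yaw 83.91 tilt [ 0.001 -0.    -1.   ] F [-1.3 -0.3  9.5] w 45.5 gf 12.0 q6 -1.44
 az -0.0006 shift [ 0.2 -0.5  0.3] n 1.0
```

>>> jog_arm:
  increments:
    - {"tx": 0,"ty": 0,"tz": -0.7,"ax": 0,"ay": 0,"az": 0,"grip": -0.3}
    - {"tx": 0,"ty": 0,"tz": 0,"ax": 0,"ay": 0,"az": 0,"grip": -0.3}
    - {"tx": 0,"ty": 0,"tz": 0,"ax": 0,"ay": 0,"az": 0,"grip": -0.3}
    - {"tx": 0,"ty": 0,"tz": -6,"ax": 0,"ay": 0,"az": 0,"grip": -0.3}
    - {"tx": 0,"ty": 0,"tz": -20,"ax": 0,"ay": 0,"az": 0,"grip": -0.3}
    - {"tx": 0,"ty": 0,"tz": -35,"ax": 0,"ay": 0,"az": 0,"grip": -0.3}
    - {"tx": 0,"ty": 0,"tz": -35,"ax": 0,"ay": 0,"az": 0,"grip": -0.3}
    - {"tx": 0,"ty": 0,"tz": 0,"ax": 0,"ay": 0,"az": 0,"grip": -0.3}

```text
t: 16.02
tool_pos: [0.6081, 0.0371, 0.1557]
tcp_rot: [0.167, 3.129, 0.001]
contact_force: [1.4, 0.9, 1.4]
width: 0.652
grasp_force: 0.0
```

```bash
python3 -c "
from h import *
goto(430.2,-362,100,-4.4)"
```

```text
t 16.0167 pos [608.1  37.1 155.7] yaw 83.91 tilt [ 0.008  0.    -1.   ] F [1.4 0.9 1.4] w 59.4 gf 0.0 q6 -1.44
 az 1.5412 shift [-411.1 -146.8   58.8] n 11.0
```

>>> jog_arm:
  increments:
    - {"tx": 0,"ty": 0,"tz": 0,"ax": 0,"ay": 0,"az": 0.1186,"grip": -1}
    - {"tx": 0,"ty": 0,"tz": 0,"ax": 0,"ay": 0,"az": 0.1186,"grip": -1}
    - {"tx": 0,"ty": 0,"tz": 0,"ax": 0,"ay": 0,"az": 0.1186,"grip": -1}
    - {"tx": 0,"ty": 0,"tz": 0,"ax": 0,"ay": 0,"az": 0.1186,"grip": -1}
    - {"tx": 0,"ty": 0,"tz": 0,"ax": 0,"ay": 0,"az": 0.1186,"grip": -1}
    - {"tx": 0,"ty": 0,"tz": 0,"ax": 0,"ay": 0,"az": 0.1186,"grip": -1}
    - {"tx": 0,"ty": 0,"tz": 0,"ax": 0,"ay": 0,"az": 0.1186,"grip": -1}
    - {"tx": 0,"ty": 0,"tz": 0,"ax": 0,"ay": 0,"az": 0.1186,"grip": -1}
    - {"tx": 0,"ty": 0,"tz": 0,"ax": 0,"ay": 0,"az": 0.1186,"grip": -1}
    - {"tx": 0,"ty": 0,"tz": 0,"ax": 0,"ay": 0,"az": 0.1186,"grip": -1}

```text
t: 16.85
tool_pos: [0.6049, 0.037, 0.1494]
tcp_rot: [1.899, 2.503, -0.0]
contact_force: [0.6, -0.2, -1.1]
width: 0.995
grasp_force: 0.0
```

>>> jog_arm:
  increments:
    - {"tx": 0,"ty": 0,"tz": 0,"ax": 0,"ay": 0,"az": 0.1186,"grip": -1}
    - {"tx": 0,"ty": 0,"tz": 0,"ax": 0,"ay": 0,"az": 0.1186,"grip": -1}
    - {"tx": 0,"ty": 0,"tz": 0,"ax": 0,"ay": 0,"az": 0.1186,"grip": -1}
    - {"tx": -37.4,"ty": -13.3,"tz": 0,"ax": 0,"ay": 0,"az": 0,"grip": -1}
    - {"tx": -37.4,"ty": -13.3,"tz": 0,"ax": 0,"ay": 0,"az": 0,"grip": -1}
    - {"tx": -37.4,"ty": -13.3,"tz": 0,"ax": 0,"ay": 0,"az": 0,"grip": -1}
    - {"tx": -37.4,"ty": -13.3,"tz": 0,"ax": 0,"ay": 0,"az": 0,"grip": -1}
    - {"tx": -37.4,"ty": -13.3,"tz": 0,"ax": 0,"ay": 0,"az": 0,"grip": -1}
    - {"tx": -37.4,"ty": -13.3,"tz": 0,"ax": 0,"ay": 0,"az": 0,"grip": -1}

```text
t: 17.6
tool_pos: [0.507, -0.182, 0.1495]
tcp_rot: [2.305, 2.134, 0.0]
contact_force: [0.1, -0.2, 0.9]
width: 0.997
grasp_force: 0.0
```

>>> jog_arm:
  increments:
    - {"tx": -37.4,"ty": -13.4,"tz": 0,"ax": 0,"ay": 0,"az": 0,"grip": -1}
    - {"tx": -37.4,"ty": -13.4,"tz": 0,"ax": 0,"ay": 0,"az": 0,"grip": -1}
    - {"tx": -37.4,"ty": -13.4,"tz": 0,"ax": 0,"ay": 0,"az": 0,"grip": -1}
    - {"tx": -37.4,"ty": -13.4,"tz": 0,"ax": 0,"ay": 0,"az": 0,"grip": -1}
    - {"tx": -37.4,"ty": -13.4,"tz": 0,"ax": 0,"ay": 0,"az": 0,"grip": -1}
    - {"tx": 0,"ty": 0,"tz": 35,"ax": 0,"ay": 0,"az": 0,"grip": -1}
    - {"tx": 0,"ty": 0,"tz": 35,"ax": 0,"ay": 0,"az": 0,"grip": -1}
    - {"tx": 0,"ty": 0,"tz": 15,"ax": 0,"ay": 0,"az": 0,"grip": -1}
    - {"tx": 0,"ty": 0,"tz": 0,"ax": 0,"ay": 0,"az": 0,"grip": -1}
    - {"tx": 0,"ty": 0,"tz": 0,"ax": 0,"ay": 0,"az": 0,"grip": -1}

```text
t: 18.43
tool_pos: [0.4265, -0.3616, 0.0641]
tcp_rot: [-2.305, -2.133, 0.0]
contact_force: [-0.6, -0.3, 1.1]
width: 1.005
grasp_force: 0.0
```

```bash
python3 - <<'E'
from h import *
b=cap('top','t6');goto(430.2,-362,10,-4.4)
c=cv2.resize(np.ascontiguousarray(b[145:225,190:290]),(800,600),interpolation=cv2.INTER_CUBIC)
cv2.imwrite('pics/dr6.png',c[:,:,::-1])
E
```

```text
t 18.4833 pos [ 427.2 -362.1   65.1] yaw -4.42 tilt [ 0. -0. -1.] F [ 0.4 -0.3  0.1] w 91.1 gf 0.0 q6 -0.67
 az -0.0004 shift [ 0.3  3.  55.1] n 2.0
```

View pics/dr6.png

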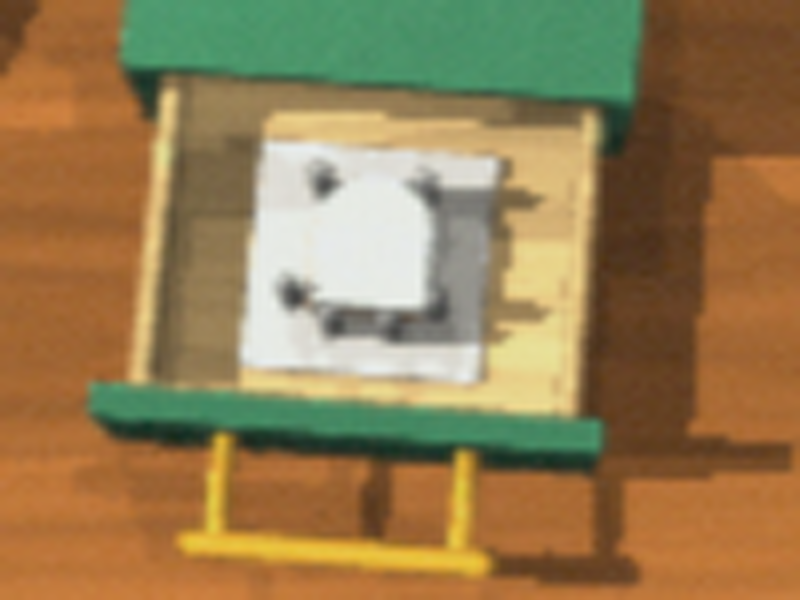

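The spacer sits flat between the pins, nose to the back, at about (370,243), and the drawer is still at its stop. Next is the black piece, squeezed lengthwise first to locate it along x.

>>> jog_arm:
  increments:
    - {"tx": 0,"ty": 3,"tz": 28,"ax": 0,"ay": 0,"az": 0,"grip": -1}
    - {"tx": 0,"ty": 0,"tz": 17,"ax": 0,"ay": 0,"az": 0,"grip": -1}
    - {"tx": 0,"ty": 0,"tz": 9,"ax": 0,"ay": 0,"az": 0,"grip": -1}
    - {"tx": 0,"ty": 0,"tz": 0,"ax": 0,"ay": 0,"az": 0,"grip": -1}

```text
t: 18.82
tool_pos: [0.4298, -0.3618, 0.01]
tcp_rot: [-2.305, -2.134, 0.0]
contact_force: [0.2, 0.3, -0.0]
width: 1.003
grasp_force: 0.0
```

>>> jog_arm:
  increments:
    - {"tx": 0,"ty": 0,"tz": 0,"ax": 0,"ay": 0,"az": 0,"grip": 1}
    - {"tx": 0,"ty": 0,"tz": 0,"ax": 0,"ay": 0,"az": 0,"grip": 1}
    - {"tx": 0,"ty": 0,"tz": 0,"ax": 0,"ay": 0,"az": 0,"grip": 1}
    - {"tx": 0,"ty": 0,"tz": 0,"ax": 0,"ay": 0,"az": 0,"grip": 1}
    - {"tx": 0,"ty": 0,"tz": 0,"ax": 0,"ay": 0,"az": 0,"grip": 1}
    - {"tx": 0,"ty": 0,"tz": 0,"ax": 0,"ay": 0,"az": 0,"grip": 1}
    - {"tx": 0,"ty": 0,"tz": 0,"ax": 0,"ay": 0,"az": 0,"grip": 1}
  squeeze: 4

```text
t: 19.4
tool_pos: [0.4299, -0.3622, 0.0106]
tcp_rot: [2.306, 2.134, 0.0]
contact_force: [-0.8, 0.7, 5.6]
width: 0.609
grasp_force: 4.0
```

```bash
python3 -c "
from h import *
goto(430.2,-362,10,-4.4)"
```

```text
t 19.4 pos [ 429.9 -362.2   10.6] yaw -4.44 tilt [ 0. -0. -1.] F [-0.8  0.7  5.6] w 55.4 gf 4.0 q6 -0.66
 az -0.0007 shift [0.2 0.3 0.6] n 1.0
```

>>> jog_arm:
  increments:
    - {"tx": 0,"ty": 0,"tz": 0,"ax": 0,"ay": 0,"az": 0,"grip": -1}
    - {"tx": 0,"ty": 0,"tz": 0,"ax": 0,"ay": 0,"az": 0,"grip": -1}
    - {"tx": 0,"ty": 0,"tz": -10,"ax": 0,"ay": 0,"az": 0,"grip": -1}
    - {"tx": 0,"ty": 0,"tz": -10,"ax": 0,"ay": 0,"az": -0.1208,"grip": -1}
    - {"tx": 0,"ty": 0,"tz": 0,"ax": 0,"ay": 0,"az": -0.1208,"grip": -1}
    - {"tx": 0,"ty": 0,"tz": 0,"ax": 0,"ay": 0,"az": -0.1208,"grip": -1}
    - {"tx": 0,"ty": 0,"tz": 0,"ax": 0,"ay": 0,"az": -0.1208,"grip": -1}
    - {"tx": 0,"ty": 0,"tz": 0,"ax": 0,"ay": 0,"az": -0.1208,"grip": -1}

```text
t: 20.07
tool_pos: [0.4299, -0.3621, 0.031]
tcp_rot: [1.559, 2.727, -0.0]
contact_force: [-0.4, 0.6, 0.2]
width: 1.001
grasp_force: 0.0
```

>>> jog_arm:
  increments:
    - {"tx": 0,"ty": 0,"tz": 0,"ax": 0,"ay": 0,"az": -0.1208,"grip": -1}
    - {"tx": 0,"ty": 0,"tz": 0,"ax": 0,"ay": 0,"az": -0.1208,"grip": -1}
    - {"tx": 0,"ty": 0,"tz": 0,"ax": 0,"ay": 0,"az": -0.1208,"grip": -1}
    - {"tx": 0,"ty": 0,"tz": 0,"ax": 0,"ay": 0,"az": -0.1208,"grip": -1}
    - {"tx": 0,"ty": 0,"tz": 0,"ax": 0,"ay": 0,"az": -0.1208,"grip": -1}
    - {"tx": 0,"ty": 0,"tz": 0,"ax": 0,"ay": 0,"az": -0.1208,"grip": -1}
    - {"tx": 0,"ty": 0,"tz": 0,"ax": 0,"ay": 0,"az": -0.1208,"grip": -1}
    - {"tx": 0,"ty": 0,"tz": 0,"ax": 0,"ay": 0,"az": -0.1208,"grip": -1}
    - {"tx": 0,"ty": 0,"tz": 0,"ax": 0,"ay": 0,"az": 0,"grip": -1}
    - {"tx": 0,"ty": 0,"tz": 0,"ax": 0,"ay": 0,"az": 0,"grip": -1}

```text
t: 20.9
tool_pos: [0.4299, -0.3621, 0.0307]
tcp_rot: [0.128, 3.139, -0.0]
contact_force: [-0.4, -0.1, -0.6]
width: 1.001
grasp_force: 0.0
```

```bash
python3 -c "
from h import *
goto(430.9,-362.3,10,85.56)"
```

```text
t 20.9 pos [ 429.9 -362.1   30.7] yaw 85.32 tilt [ 0. -0. -1.] F [-0.4 -0.1 -0.6] w 91.1 gf 0.0 q6 -2.23
 az -0.0041 shift [-1.  -0.1 20.7] n 1.0
```

>>> jog_arm:
  increments:
    - {"tx": -1,"ty": 0,"tz": 12,"ax": 0,"ay": 0,"az": -0.004,"grip": -1}
    - {"tx": 0,"ty": 0,"tz": 9,"ax": 0,"ay": 0,"az": 0,"grip": -1}
    - {"tx": 0,"ty": 0,"tz": 0,"ax": 0,"ay": 0,"az": 0,"grip": -1}

```text
t: 21.15
tool_pos: [0.4309, -0.3621, 0.0084]
tcp_rot: [-0.119, -3.139, -0.001]
contact_force: [0.1, 0.5, -0.3]
width: 0.994
grasp_force: 0.0
```

>>> jog_arm:
  increments:
    - {"tx": 0,"ty": 0,"tz": 0,"ax": 0,"ay": 0,"az": 0,"grip": 1}
    - {"tx": 0,"ty": 0,"tz": 0,"ax": 0,"ay": 0,"az": 0,"grip": 1}
    - {"tx": 0,"ty": 0,"tz": 0,"ax": 0,"ay": 0,"az": 0,"grip": 1}
    - {"tx": 0,"ty": 0,"tz": 0,"ax": 0,"ay": 0,"az": 0,"grip": 1}
    - {"tx": 0,"ty": 0,"tz": 0,"ax": 0,"ay": 0,"az": 0,"grip": 1}
    - {"tx": 0,"ty": 0,"tz": 0,"ax": 0,"ay": 0,"az": 0,"grip": 1}
    - {"tx": 0,"ty": 0,"tz": 0,"ax": 0,"ay": 0,"az": 0,"grip": 1}
    - {"tx": 0,"ty": 0,"tz": 0,"ax": 0,"ay": 0,"az": 0,"grip": 1}
    - {"tx": 0,"ty": 0,"tz": 0,"ax": 0,"ay": 0,"az": 0,"grip": 1}
  squeeze: 12

```text
t: 21.9
tool_pos: [0.4308, -0.3621, 0.0092]
tcp_rot: [-0.116, -3.139, 0.0]
contact_force: [-0.2, 0.4, 0.2]
width: 0.504
grasp_force: 12.0
```

```bash
python3 -c "
from h import *
goto(430.9,-362.3,10,85.56)"
```

```text
t 21.9 pos [ 430.8 -362.1    9.2] yaw 85.77 tilt [-0. -0. -1.] F [-0.2  0.4  0.2] w 45.9 gf 12.0 q6 -2.24
 az 0.0037 shift [-0.2 -0.2 -0.8] n 1.0
```

>>> jog_arm:
  increments:
    - {"tx": 0,"ty": 0,"tz": -10,"ax": 0,"ay": 0,"az": 0,"grip": 1}
    - {"tx": 0,"ty": 0,"tz": -30,"ax": 0,"ay": 0,"az": 0,"grip": 1}
    - {"tx": 0,"ty": 0,"tz": -35,"ax": 0,"ay": 0,"az": 0,"grip": 1}
    - {"tx": 0,"ty": 0,"tz": -35,"ax": 0,"ay": 0,"az": 0,"grip": 1}
    - {"tx": 0,"ty": 0,"tz": -30,"ax": 0,"ay": 0,"az": 0.028,"grip": 1}
    - {"tx": 0,"ty": 0,"tz": 0,"ax": 0,"ay": 0,"az": 0,"grip": 1}
    - {"tx": 0,"ty": 0,"tz": 0,"ax": 0,"ay": 0,"az": 0,"grip": 1}

```text
t: 22.48
tool_pos: [0.4316, -0.3628, 0.1516]
tcp_rot: [0.16, 3.134, -0.004]
contact_force: [0.0, 0.1, -0.7]
width: 0.499
grasp_force: 12.0
```

```bash
python3 -c "
from h import *
goto(605.1,36.9,112,83.95)"
```

```text
t 22.4833 pos [ 431.6 -362.8  151.6] yaw 84.17 tilt [ 0.003 -0.003 -1.   ] F [ 0.   0.1 -0.7] w 45.4 gf 12.0 q6 -2.21
 az 0.0039 shift [-130.3  415.9   39. ] n 11.0
```

>>> jog_arm:
  increments:
    - {"tx": -11.8,"ty": 37.8,"tz": 0,"ax": 0,"ay": 0,"az": 0,"grip": 1}
    - {"tx": -11.8,"ty": 37.8,"tz": 0,"ax": 0,"ay": 0,"az": 0,"grip": 1}
    - {"tx": -11.8,"ty": 37.8,"tz": 0,"ax": 0,"ay": 0,"az": 0,"grip": 1}
    - {"tx": -11.8,"ty": 37.8,"tz": 0,"ax": 0,"ay": 0,"az": 0,"grip": 1}
    - {"tx": -11.8,"ty": 37.8,"tz": 0,"ax": 0,"ay": 0,"az": 0,"grip": 1}
    - {"tx": -11.8,"ty": 37.8,"tz": 0,"ax": 0,"ay": 0,"az": 0,"grip": 1}
    - {"tx": -11.8,"ty": 37.8,"tz": 0,"ax": 0,"ay": 0,"az": 0,"grip": 1}
    - {"tx": -11.8,"ty": 37.8,"tz": 0,"ax": 0,"ay": 0,"az": 0,"grip": 1}
    - {"tx": -11.8,"ty": 37.8,"tz": 0,"ax": 0,"ay": 0,"az": 0,"grip": 1}
    - {"tx": -11.8,"ty": 37.8,"tz": 0,"ax": 0,"ay": 0,"az": 0,"grip": 1}

```text
t: 23.32
tool_pos: [0.5862, 0.004, 0.1481]
tcp_rot: [-0.159, -3.136, 0.0]
contact_force: [-0.0, -0.8, -0.5]
width: 0.503
grasp_force: 12.0
```

>>> jog_arm:
  increments:
    - {"tx": -11.8,"ty": 37.8,"tz": 0,"ax": 0,"ay": 0,"az": 0,"grip": 1}
    - {"tx": 0,"ty": 0,"tz": 20,"ax": 0,"ay": 0,"az": 0,"grip": 1}
    - {"tx": 0,"ty": 0,"tz": 19,"ax": 0,"ay": 0,"az": 0,"grip": 1}
    - {"tx": 0,"ty": 0,"tz": 0,"ax": 0,"ay": 0,"az": 0,"grip": 1}
    - {"tx": 0,"ty": 0,"tz": 0,"ax": 0,"ay": 0,"az": 0,"grip": 1}
    - {"tx": 0,"ty": 0,"tz": 0,"ax": 0,"ay": 0,"az": 0,"grip": 1}
    - {"tx": 0,"ty": 0,"tz": 0,"ax": 0,"ay": 0,"az": 0,"grip": 1}

```text
t: 23.9
tool_pos: [0.6025, 0.0379, 0.1111]
tcp_rot: [0.161, 3.137, 0.0]
contact_force: [-0.2, -0.3, -0.9]
width: 0.502
grasp_force: 12.0
```

```bash
python3 -c "
from h import *
cap('top');goto(605.1,36.9,86,83.9)"
```

```text
t 23.95 pos [602.6  37.9 111.2] yaw 84.13 tilt [ 0.001  0.    -1.   ] F [-1.   0.3 -1. ] w 45.2 gf 12.0 q6 -1.44
 az 0.004 shift [-2.6 -0.8 25.2] n 1.0
```

>>> jog_arm:
  increments:
    - {"tx": -2.6,"ty": -0.8,"tz": 10,"ax": 0,"ay": 0,"az": 0.004,"grip": 1}
    - {"tx": 0,"ty": 0,"tz": 15,"ax": 0,"ay": 0,"az": 0,"grip": 1}
    - {"tx": 0,"ty": 0,"tz": 0,"ax": 0,"ay": 0,"az": 0,"grip": 1}
    - {"tx": 0,"ty": 0,"tz": 0,"ax": 0,"ay": 0,"az": 0,"grip": 1}
    - {"tx": 0,"ty": 0,"tz": 0,"ax": 0,"ay": 0,"az": 0,"grip": 1}
    - {"tx": 0,"ty": 0,"tz": 0,"ax": 0,"ay": 0,"az": 0,"grip": 1}

```text
t: 24.45
tool_pos: [0.605, 0.0372, 0.0858]
tcp_rot: [0.166, 3.136, 0.0]
contact_force: [-0.2, -1.2, -0.0]
width: 0.506
grasp_force: 12.0
```

```bash
python3 -c "
from h import *
cap('top');goto(605.1,36.9,64.6,83.9)"
```

```text
t 24.5 pos [605.1  37.2  85.9] yaw 83.94 tilt [ 0.001  0.    -1.   ] F [-0.8 -0.9  0.6] w 45.7 gf 12.0 q6 -1.44
 az 0.0006 shift [-0.1 -0.3 21.3] n 1.0
```

>>> jog_arm:
  increments:
    - {"tx": 0,"ty": -0.2,"tz": 6,"ax": 0,"ay": 0,"az": 0,"grip": 1}
    - {"tx": 0,"ty": 0,"tz": 4,"ax": 0,"ay": 0,"az": 0,"grip": 1}
    - {"tx": 0,"ty": 0,"tz": 3,"ax": 0,"ay": 0,"az": 0,"grip": 1}
    - {"tx": 0,"ty": 0,"tz": 0,"ax": 0,"ay": 0,"az": 0,"grip": 1}

```text
t: 24.83
tool_pos: [0.6041, 0.0371, 0.0714]
tcp_rot: [-0.166, -3.136, 0.0]
contact_force: [-0.2, 0.2, -0.7]
width: 0.502
grasp_force: 12.0
```

>>> jog_arm:
  increments:
    - {"tx": 0,"ty": 0,"tz": 2,"ax": 0,"ay": 0,"az": 0,"grip": 1}
    - {"tx": 0,"ty": 0,"tz": 2,"ax": 0,"ay": 0,"az": 0,"grip": 1}
    - {"tx": 0,"ty": 0,"tz": 0,"ax": 0,"ay": 0,"az": 0,"grip": 1}

```text
t: 25.08
tool_pos: [0.6045, 0.0371, 0.0679]
tcp_rot: [-0.166, -3.137, 0.0]
contact_force: [1.0, 0.1, -0.6]
width: 0.506
grasp_force: 12.0
```

>>> jog_arm:
  increments:
    - {"tx": 0,"ty": 0,"tz": 2,"ax": 0,"ay": 0,"az": 0,"grip": 1}
    - {"tx": 0,"ty": 0,"tz": 1,"ax": 0,"ay": 0,"az": 0,"grip": 1}
    - {"tx": 0,"ty": 0,"tz": 0,"ax": 0,"ay": 0,"az": 0,"grip": 1}
    - {"tx": 0,"ty": 0,"tz": 0,"ax": 0,"ay": 0,"az": 0,"grip": 1}

```text
t: 25.42
tool_pos: [0.6046, 0.0371, 0.0652]
tcp_rot: [-0.166, -3.137, 0.0]
contact_force: [0.7, 0.7, -0.7]
width: 0.506
grasp_force: 12.0
```

```bash
python3 -c "
from h import *
goto(605.1,36.9,64.6,83.9)"
```

```text
t 25.4167 pos [604.6  37.1  65.2] yaw 83.94 tilt [-0. -0. -1.] F [ 0.7  0.7 -0.7] w 46.1 gf 12.0 q6 -1.44
 az 0.0006 shift [-0.5 -0.1  0.6] n 1.0
```

>>> jog_arm:
  increments:
    - {"tx": 0,"ty": 0,"tz": 0.6,"ax": 0,"ay": 0,"az": 0,"grip": 1}
    - {"tx": 0,"ty": 0,"tz": 0,"ax": 0,"ay": 0,"az": 0,"grip": 1}
    - {"tx": 0,"ty": 0,"tz": 0,"ax": 0,"ay": 0,"az": 0,"grip": 1}

```text
t: 25.67
tool_pos: [0.6047, 0.0371, 0.0647]
tcp_rot: [0.166, 3.137, 0.0]
contact_force: [0.2, 1.3, -0.6]
width: 0.498
grasp_force: 12.0
```

>>> jog_arm:
  increments:
    - {"tx": 0,"ty": 0,"tz": 0.6,"ax": 0,"ay": 0,"az": 0,"grip": 1}
    - {"tx": 0,"ty": 0,"tz": 0,"ax": 0,"ay": 0,"az": 0,"grip": 1}
    - {"tx": 0,"ty": 0,"tz": 0,"ax": 0,"ay": 0,"az": 0,"grip": 1}

```text
t: 25.92
tool_pos: [0.6048, 0.0371, 0.0642]
tcp_rot: [0.166, 3.137, 0.0]
contact_force: [-0.4, 0.1, 3.0]
width: 0.502
grasp_force: 12.0
```

Contact shows at z = 64.2 mm, as expected. I press slightly, release, then rise clear.

>>> jog_arm:
  increments:
    - {"tx": 0,"ty": 0,"tz": 0.3,"ax": 0,"ay": 0,"az": 0,"grip": 1}
    - {"tx": 0,"ty": 0,"tz": 0,"ax": 0,"ay": 0,"az": 0,"grip": 1}
    - {"tx": 0,"ty": 0,"tz": -0.5,"ax": 0,"ay": 0,"az": 0,"grip": -0.3}
    - {"tx": 0,"ty": 0,"tz": 0,"ax": 0,"ay": 0,"az": 0,"grip": -0.3}
    - {"tx": 0,"ty": 0,"tz": 0,"ax": 0,"ay": 0,"az": 0,"grip": -0.3}
    - {"tx": 0,"ty": 0,"tz": -6,"ax": 0,"ay": 0,"az": 0,"grip": -0.3}
    - {"tx": 0,"ty": 0,"tz": -20,"ax": 0,"ay": 0,"az": 0,"grip": -0.3}
    - {"tx": 0,"ty": 0,"tz": -35,"ax": 0,"ay": 0,"az": 0,"grip": -0.3}
    - {"tx": 0,"ty": 0,"tz": -35,"ax": 0,"ay": 0,"az": 0,"grip": -0.3}
    - {"tx": 0,"ty": 0,"tz": 0,"ax": 0,"ay": 0,"az": 0,"grip": -0.3}

```text
t: 26.75
tool_pos: [0.6078, 0.0372, 0.1669]
tcp_rot: [0.166, 3.129, 0.001]
contact_force: [1.0, -0.1, 1.6]
width: 0.65
grasp_force: 0.0
```

>>> jog_arm:
  increments:
    - {"tx": 0,"ty": 36,"tz": 0,"ax": 0,"ay": 0,"az": 0,"grip": -0.3}
    - {"tx": 0,"ty": 36,"tz": 0,"ax": 0,"ay": 0,"az": 0,"grip": -0.3}
    - {"tx": 0,"ty": 36,"tz": 0,"ax": 0,"ay": 0,"az": 0,"grip": -0.3}
    - {"tx": 0,"ty": 36,"tz": 0,"ax": 0,"ay": 0,"az": 0,"grip": -0.3}
    - {"tx": 20,"ty": 36,"tz": 0,"ax": 0,"ay": 0,"az": 0,"grip": -0.3}
    - {"tx": 20,"ty": 36,"tz": 0,"ax": 0,"ay": 0,"az": 0,"grip": -0.3}
    - {"tx": 20,"ty": 36,"tz": 0,"ax": 0,"ay": 0,"az": 0,"grip": -0.3}
    - {"tx": 20,"ty": 36,"tz": 0,"ax": 0,"ay": 0,"az": 0,"grip": -0.3}
    - {"tx": 0,"ty": 0,"tz": 0,"ax": 0,"ay": 0,"az": 0,"grip": -0.3}

```text
t: 27.5
tool_pos: [0.553, 0.3371, 0.1605]
tcp_rot: [0.16, 3.137, 0.002]
contact_force: [0.1, 0.0, 0.9]
width: 0.654
grasp_force: 0.0
```

```bash
python3 - <<'E'
from h import *
b=cap('top','t7');a=cap('scene','s7')
c=cv2.resize(np.ascontiguousarray(b[145:225,190:290]),(500,400),interpolation=cv2.INTER_CUBIC)
d=cv2.resize(np.ascontiguousarray(b[80:270,60:440]),(500,250),interpolation=cv2.INTER_AREA)
e=cv2.resize(np.ascontiguousarray(a[185:245,225:300]),(300,250),interpolation=cv2.INTER_CUBIC)
o=np.zeros((400,800,3),np.uint8);o[:,:500]=c;o[:250,500:]=e;o[250:400,500:]=cv2.resize(d,(300,150));cv2.imwrite('pics/fin.png',o[:,:,::-1])
E
```

```text
(no output)
```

View pics/fin.png

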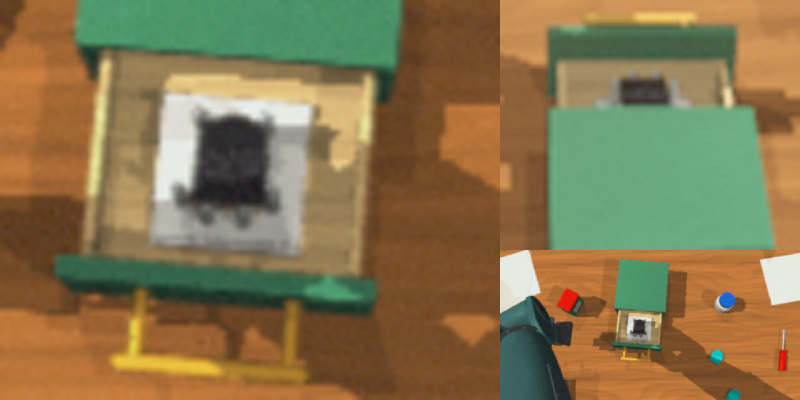

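The black piece lies square between the pins at about (232,160), nose to the back. The drawer is still at its stop, and the tin and jar are where they were.

```bash
python3 -c "
from h import *
print(robot.close_job())"
```

```text
the job is handed in; nothing more can be done
None
```

The job is handed in at about 28 s: the drawer is at its stop, the white spacer and then the black top piece lie flat and square on the heel block with noses to the back, and the arm touched none of the bystanders.

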